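Change the reference sample on the counting scale

ROBOT

A 7-joint arm with a two-finger parallel gripper is mounted at the origin on a cart in front of the work surface, level with it; the furniture and walls round the work are solid. World frame = base frame: x ahead of the robot, y to its left, z up, the work surface at z = 0. Lengths are in m, angles in rad, forces in N, time in s.
With the tool pointing down it reaches from about 0.425 to 0.95 m from the base axis. Payload 16.7 kg.
Tool frame: the origin (TCP) lies at the very end of the fingers, on their centre line; the grasp point (between the pads) lies 19 mm behind it; y points along the fingers, x is the direction in which the jaws open and shut, and the axes are right-handed (so a half turn about y gives the same grasp; the last joint's range is limited). The gripper opens to 94 mm and grips with 3 to 60 N. Pads are 16 mm wide; open, the fingers measure 119 mm over their backs; the gripper's body (75 mm by 177 mm) begins 78 mm behind the grasp point.
Start: joints at [-1.429, 0.426, 0.074, 1.606, -0.034, 1.111, -0.067], TCP at [0.194, 0.646, 0.205] pointing down, gripper open.
Joint ranges: [-2.85, 2.85], [-0.5, 2.14], [-1.23, 1.37], [0.21, 2.46], [-1.02, 4.16], [0.16, 2.05], [-2.73, 2.73]. Speed limits (rad/s): [1.89, 1.89, 2.39, 2.39, 3.01, 3.01, 3.01].

INTERFACE

Orientations are given as a unit quaternion [x, y, z, w].
In Python, from rig import env gives the robot as it stands.
- The arm moves only by the shell command python3 -m handwheel 'ROWS' [FORCE]. ROWS is text: rows parted by semicolons, each of 7 numbers parted by spaces: the turn, a rotation vector about the tool's x, y, z in rad, then the shift along the tool's x, y, z in m, then the closure in counts, from 0 (fully open) to 255 (shut). A call has 1 to 20 rows; each row is the pose to reach, as a shift and turn from the pose commanded when the call began, along the tool's axes at that moment; what a row does not reach only later rows make up. A row lasts 1/12 s, in which the tool goes at most 41.7 mm and 7.16 degrees, less where a joint would pass 70% of its speed; a pose out of reach is approached as far as the arm can. A call with a gripper value outside its range is refused whole. The fingers move at their own pace and stop on an object; FORCE is the grip in N (left out, the last holds). Time passes only in rows, so rows that repeat a pose let the fingers close. It gives the time, the measured TCP pose, the force and the opening at its end, in the units of the state.
- env.get_state(): the state, without advancing time (a new reading comes with each control period).
- env.grab_frame(name): name is "scene" or "top" or "wrist"; returns (picture, depth): 420x560x3 uint8, red, green, blue; 420x560 float32, m along the optical axis (not along the pixel's ray), 0 where there is no reading.
- env.camera_params(name): a dict with "intrinsics" (3x3 intrinsics, pixels), "dist" ([k1, k2, p1, p2, k3] as OpenCV has them; the pictures are not rectified), "R" (3x3) and "t" (3): a world point X has camera coordinates R X + t; the wrist camera has in their place "tool_from_camera" (4x4, takes a point from camera to tool coordinates, whose origin is the TCP and whose axes are the tool frame's). Camera axes: x right, y down, z forward; pixel columns grow to the right and rows downward; lengths in m; the calibration is good to about 2 mm. A picture is of the moment at which its call begins: read the wrist's pose just before it. camera_params takes no time and is no camera call.
- env.hand_in(): hands the job in, once; it reports no verdict.
The state is a dict: "time_s": time; "q": joint angles; "dq": joint speeds; "tau": joint torques, N m; "eef_pos": TCP position; "tool_rot": TCP orientation; "force": force on the tool from outside, world axes, zero at the start; "ft_torque": the same for the moment, N m; "opening": finger opening in m.
Only numpy, scipy, OpenCV 4.12 (cv2) and the standard library are available. Lean on these libraries where they do the work, as an engineer would, in place of code of your own. Each camera call takes 0.05 s, during which the arm holds its last target. There are 200 camera calls.

TASK

The brass bushing is needed on the counting scale, but it is shut in the clear-lidded sample case and the loupe and the hexagonal stand-off stand on the lid: set these two aside upright in the free part of the steel parts tray, open the lid, put the steel knob from the scale away in the ring-shaped seat in the case, and stand the bushing in the middle of the scale's pan. Then close the lid fully and put the loupe and the stand-off back on it, upright, each where it stood. Tip over or drop nothing, and leave the flange in the case alone.

Things in the scene. Friction and masses are not known exactly. Their poses are not given: they have to be found in the camera images.
- sample_case: flat black case on the desk, fixed, 112 (x) x 268 (y) mm; origin mid underside, front looks to its -x. Walls 4 mm thick, 40 mm high; inner floor at z 5 mm; dividers 16 mm high at y -42 and +42 mm part it into three compartments 104 (x) x 82 (y) mm. Shut, the lid's top is at z 47 mm and its thumb tongue's middle at x -72, y 0, z 44 mm, free space below it
- case_lid (a joint): angle of the clear, black-framed lid: 0 shut, 2.0 leaning back on its stop. Left between about 1.3 and 2.0 it stays (slight friction), below about 1.1 it falls shut. Hinge axis along the case's y at x +56, z +44 mm. Lid 6 mm thick, front edge 113 mm from the axis; from there a black tongue 20 mm wide (y), 8 mm thick runs on to 142 mm. Pinched by its sides (along y) it turns between the fingers; tool may stay upright
- tray: grey sheet-steel parts tray, 215 (x) x 315 (y) x 22 mm, fixed; origin at the middle of its underside, floor 2 mm thick, walls 2 mm. A caliper (15 mm high) lies along its rear part (x from +15 to +95 mm in the tray's frame); the front part (x from -100 to 0 mm) is empty.
- scale: white counting scale with a round steel pan, fixed; origin on the desk exactly under the middle of the pan, its display looks to -x. Pan 112 mm across, flat, its top 50 mm above the desk.
- loupe: black waisted inspection loupe, 35 mm across x 40 mm high, about 0.04 kg, standing on the lid of the case; origin at the middle of its underside, z up.
- standoff: brass hexagonal stand-off standing on the lid of the case, a hexagonal bar 16 to 19 mm across and 42 mm high with a thin 8 mm stud on top, 52 mm in all, about 0.07 kg; origin at the middle of its underside, z up.
- knob: steel knob, 36 mm across x 22 mm high, about 0.09 kg, standing on the pan of the scale, its foot narrower than its top; origin at the middle of its underside, z up.
- bushing: brass bushing (short thick tube), 34 mm across x 26 mm high, about 0.1 kg, standing in one compartment of the case; origin at the middle of its underside, z up.
- knob_seat: white plastic ring lying fixed in another compartment, the seat of the knob: 64 mm outside, 52 mm inside, 4 mm high; origin at its middle on the compartment's floor, 5 mm above the desk; the knob stands inside it on that floor.
- flange: turned steel flange, 58 mm across x 30 mm high with a hub, in the third compartment; not to be moved. Origin at the middle of its underside.

How it is judged:
By the outcome, as a careful person would: the job done as asked, in the order asked, and still so for the second after the job is handed in, with the robot touching nothing.
It also fails if it takes over 144 s, if anything falls off the work surface, if the arm or the gripper's body presses on something with over 40 N, if the wrist force passes 120 N, or if a joint passes its speed limit or range.

## Working session

There is one attempt and no reset: what is moved stays moved. The work goes in short steps, Python scripts to look and compute and a shell command to move; the robot and the scene stay as the last step left them, time stands still between calls to the robot, and variables do not carry over. Pictures are saved under pics/ and viewed, about 12 in all and at most 16, crops included, and the job is handed in when it is done.

```bash
ls; mkdir -p pics; python3 - <<'E'
from rig import env
import cv2,numpy as np
s=env.get_state()
for k in ("time_s","eef_pos","tool_rot","force","opening"):print(k,s[k])
for n in("scene","top"):
    im,d=env.grab_frame(n);cv2.imwrite(f"pics/{n}0.png",im[:,:,::-1]);np.savez(f"{n}0.npz",im=im,d=d)
    p=env.camera_params(n);print(n,{k:np.round(v,4).tolist() for k,v in p.items()})
print(env.camera_params("wrist"))
E
```

```text
pics
time_s 0.0
eef_pos [0.19408652 0.64603703 0.20476675]
tool_rot [ 0.56767963  0.4216464  -0.42233353 -0.56708777]
force [-0.32165622 -0.60880972 -0.38171997]
opening 0.0938911139528933
scene {'intrinsics': [[458.1042, 0.0, 274.3616], [0.0, 458.1042, 211.7631], [0.0, 0.0, 1.0]], 'dist': [-0.121, 0.0, 0.0, 0.0, 0.0], 'R': [[0.8978, -0.4403, 0.0112], [-0.2551, -0.5406, -0.8017], [0.359, 0.7168, -0.5977]], 't': [-0.488, 0.2083, 1.1162]}
top {'intrinsics': [[440.1181, 0.0, 275.6211], [0.0, 440.1181, 203.872], [0.0, 0.0, 1.0]], 'dist': [-0.0883, 0.0, 0.0, 0.0, 0.0], 'R': [[-0.0028, -1.0, -0.0068], [-0.9958, 0.0034, -0.0912], [0.0912, 0.0065, -0.9958]], 't': [0.0269, 0.5675, 1.2694]}
{'intrinsics': array([[308.89207613,   0.        , 281.05159128],
       [  0.        , 308.89207613, 209.48500346],
       [  0.        ,   0.        ,   1.        ]]), 'dist': array([-0.0631359,  0.       ,  0.       ,  0.       ,  0.       ]), 'tool_from_camera': array([[ 9.99999680e-01, -3.13370639e-04,  7.36291642e-04,
        -1.16980358e-03],
       [-7.94767607e-04, -2.81879046e-01,  9.59449619e-01,
        -1.78350618e-01],
       [-9.31181551e-05, -9.59449897e-01, -2.81879205e-01,
         8.26117260e-02],
       [ 0.00000000e+00,  0.00000000e+00,  0.00000000e+00,
         1.00000000e+00]])}
```

View pics/top0.png

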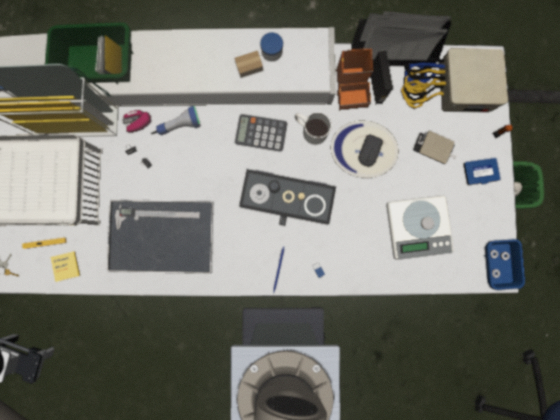

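View pics/scene0.png

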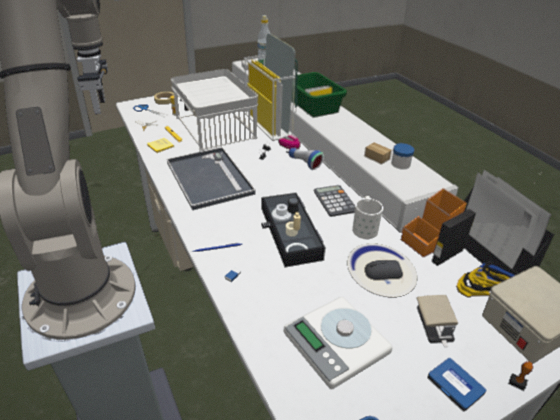

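Top view: case at about (287,197) with tongue at (283,220), loupe and stand-off on its lid near (274,186) and (289,197), knob seat at right compartment (315,205), flange left (260,193), scale pan at (421,222), tray at (160,236). Enlarging.

```bash
cat > h.py <<'E'
from rig import env
import cv2,numpy as np
from scipy.spatial.transform import Rotation as Ro
def cam(n,state=None):
    p=env.camera_params(n);K=np.array(p["intrinsics"]);D=np.array(p["dist"])
    if n=="wrist":
        s=state or env.get_state();T=np.eye(4);T[:3,:3]=Ro.from_quat(s["tool_rot"]).as_matrix();T[:3,3]=s["eef_pos"]
        W=T@np.array(p["tool_from_camera"]);R=W[:3,:3].T;t=-R@W[:3,3]
    else:R=np.array(p["R"]);t=np.array(p["t"])
    return K,D,R,t
def plane(c,uv,z):
    K,D,R,t=c;uv=np.array(uv,float).reshape(-1,1,2)
    n=cv2.undistortPoints(uv,K,D).reshape(-1,2);r=np.c_[n,np.ones(len(n))]@R
    o=-R.T@t;return o+r*((z-o[2])/r[:,2])[:,None]
def proj(c,X):
    K,D,R,t=c;return cv2.projectPoints(np.array(X,float).reshape(-1,3),cv2.Rodrigues(R)[0],t,K,D)[0].reshape(-1,2)
def tool(s,X):  # world point -> current tool axes
    return Ro.from_quat(s["tool_rot"]).inv().apply(np.array(X)-s["eef_pos"])
def snap(n,name):
    s=env.get_state();im,d=env.grab_frame(n);c=cam(n,s)
    cv2.imwrite(f"pics/{name}.png",im[:,:,::-1]);return im,d,c,s
E
python3 - <<'E'
import numpy as np,cv2
from h import *
z=np.load("top0.npz");im=z["im"][:,:,::-1]
a=cv2.resize(im[160:235,230:345],None,fx=5,fy=5,interpolation=cv2.INTER_CUBIC)  # 575x375
b=cv2.resize(im[190:265,380:460],None,fx=2.8,fy=2.8,interpolation=cv2.INTER_CUBIC)
t=cv2.resize(im[190:280,100:220],None,fx=2.4,fy=2.4,interpolation=cv2.INTER_CUBIC)
C=np.zeros((600,800,3),np.uint8);C[:375,:575]=a;C[:b.shape[0],576:576+b.shape[1]]=b;C[380:380+t.shape[0],:t.shape[1]]=t
cv2.imwrite("pics/crop0.png",C)
c=cam("top")
g=cv2.cvtColor(z["im"],cv2.COLOR_RGB2GRAY)
def rect(x0,y0,x1,y1,thr,zz,name):
    m=(g[y0:y1,x0:x1]<thr).astype(np.uint8);m=cv2.morphologyEx(m,cv2.MORPH_OPEN,np.ones((6,6)))
    k=max(cv2.findContours(m,0,1)[0],key=cv2.contourArea)+[x0,y0]
    P=plane(c,k.reshape(-1,2),zz)[:,:2].astype(np.float32);r=cv2.minAreaRect(P);print(name,r,cv2.boxPoints(r).round(4).tolist())
rect(225,155,350,232,110,.047,"case");rect(95,190,225,285,110,.022,"tray")
# scale: light pan
P=plane(c,[[283,221],[421,220],[427,222],[274,186],[289,197],[315,205]],.05);print(P.round(3))
E
```

```text
case ((0.582025945186615, -0.011021554470062256), (0.26331496238708496, 0.11951755732297897), 78.73066711425781) [[0.4977000057697296, -0.12849999964237213], [0.6148999929428101, -0.1518000066280365], [0.6664000153541565, 0.10639999806880951], [0.5490999817848206, 0.1298000067472458]]
tray ((0.471095472574234, 0.3680461049079895), (0.3027937710285187, 0.203404501080513), 89.17601013183594) [[0.36719998717308044, 0.21809999644756317], [0.5705999732017517, 0.2152000069618225], [0.574999988079071, 0.5180000066757202], [0.3716000020503998, 0.5209000110626221]]
[[ 0.516  0.004  0.05 ]
 [ 0.517 -0.397  0.05 ]
 [ 0.511 -0.414  0.05 ]
 [ 0.617  0.029  0.05 ]
 [ 0.585 -0.014  0.05 ]
 [ 0.562 -0.089  0.05 ]]
```

View pics/crop0.png

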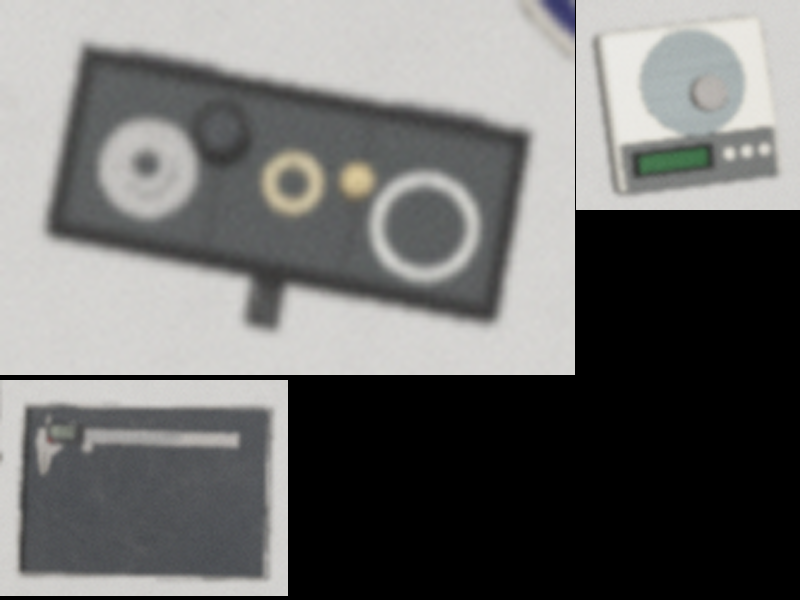

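Crop shows: loupe at image (274.2,186.2), stand-off (301.4,196.0), bushing (288.6,196.4), ring (314.8,205.4), pan middle (421.4,219.3), knob (427.5,222.9), tongue (282.6,221). Case yaw about -11.2°.

```bash
python3 - <<'E'
from h import *
c=cam("top")
for n,uv,z in(("loupe",(274.2,186.2),.087),("stand",(301.4,196),.092),("bush",(288.6,196.4),.031),("ring",(314.8,205.4),.009),("flange",(259.8,193),.02),("pan",(421.4,219.3),.05),("knob",(427.5,222.9),.072),("tongue",(282.6,221),.048)):
    print(n,plane(c,[uv],z)[0].round(4))
s=env.get_state();R=Ro.from_quat(s["tool_rot"]);print(R.as_matrix().round(3))
yaw=np.deg2rad(-11.2);cx=np.array([np.cos(yaw),np.sin(yaw),0]);cy=np.array([-np.sin(yaw),np.cos(yaw),0])
for sg in(1,-1):
    G=Ro.from_matrix(np.c_[sg*cy,[0,0,-1],-sg*cx]);print(sg,(R.inv()*G).as_rotvec().round(3))
print(tool(s,[.50,.0,.30]).round(3))
E
```

```text
loupe [0.6119 0.0286 0.087 ]
stand [ 0.5834 -0.0475  0.092 ]
bush [ 0.589  -0.0131  0.031 ]
ring [ 0.5641 -0.0916  0.009 ]
flange [0.6006 0.072  0.02  ]
pan [ 0.5189 -0.3979  0.05  ]
knob [ 0.5074 -0.4081  0.072 ]
tongue [0.5159 0.005  0.048 ]
[[ 0.288 -0.    -0.958]
 [ 0.958 -0.001  0.288]
 [-0.001 -1.    -0.   ]]
1 [ 0.    -0.096 -0.001]
-1 [2.000e-03 3.045e+00 0.000e+00]
[-0.531 -0.094 -0.479]
```

```bash
python3 - <<'E'
from h import *
print(tool(env.get_state(),[.55,-.01,.23]).round(3))
E
R="";python3 -m handwheel '0 -.05 0 -.2 -.094 -.18 0;0 -.05 0 -.2 -.094 -.18 0;0 -.05 0 -.2 -.094 -.18 0;0 -.05 0 -.2 -.094 -.18 0;0 -.05 0 -.2 -.094 -.18 0;0 -.05 0 -.2 -.094 -.18 0;0 -.096 0 -.525 -.025 -.53 0;0 -.096 0 -.525 -.025 -.53 0;0 -.096 0 -.525 -.025 -.53 0;0 -.096 0 -.525 -.025 -.53 0;0 -.096 0 -.525 -.025 -.53 0;0 -.096 0 -.525 -.025 -.53 0;0 -.096 0 -.525 -.025 -.53 0;0 -.096 0 -.525 -.025 -.53 0;0 -.096 0 -.525 -.025 -.53 0;0 -.096 0 -.525 -.025 -.53 0;0 -.096 0 -.525 -.025 -.53 0;0 -.096 0 -.525 -.025 -.53 0;0 -.096 0 -.525 -.025 -.53 0;0 -.096 0 -.525 -.025 -.53 0'
python3 - <<'E'
from h import *
im,d,c,s=snap("wrist","w1");np.savez("w1.npz",im=im,d=d,q=s["tool_rot"],p=s["eef_pos"])
print(s["time_s"],s["eef_pos"],s["dq"])
E
```

```text
[-0.526 -0.024 -0.53 ]
time_s: 1.77
eef_pos: [0.5515, -0.013, 0.2298]
tool_rot: [0.548, 0.447, -0.448, -0.547]
force: [-0.3, -0.4, -0.5]
opening: 0.0942
1.7667 [ 0.55145421 -0.01296594  0.22978062] [-0.05013636 -0.0330774  -0.04780425  0.02460872  0.01468084  0.00964643
 -0.07540871]
```

View pics/w1.png

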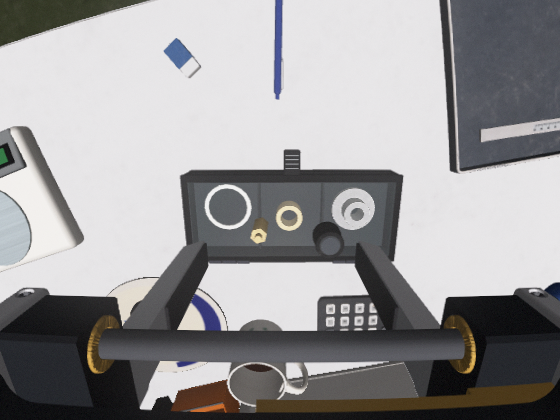

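Wrist view shows the case at (182–402, 150–262), tongue (291,160), ring (228,206), stand-off (258,233), bushing (289,216), flange (353,208), loupe (328,238). Zooming to get centres and hex orientation.

```bash
python3 - <<'E'
from h import *
im=np.load("w1.npz")["im"][:,:,::-1]
a=cv2.resize(im[140:270,170:415],None,fx=3.25,fy=3.25,interpolation=cv2.INTER_CUBIC)
b=cv2.resize(im[215:250,240:275],None,fx=5,fy=5,interpolation=cv2.INTER_CUBIC)
C=np.zeros((600,800,3),np.uint8);C[:a.shape[0],:a.shape[1]]=a;C[424:424+175,:175]=b
cv2.imwrite("pics/w1c.png",C)
E
```

```text
(no output)
```

View pics/w1c.png

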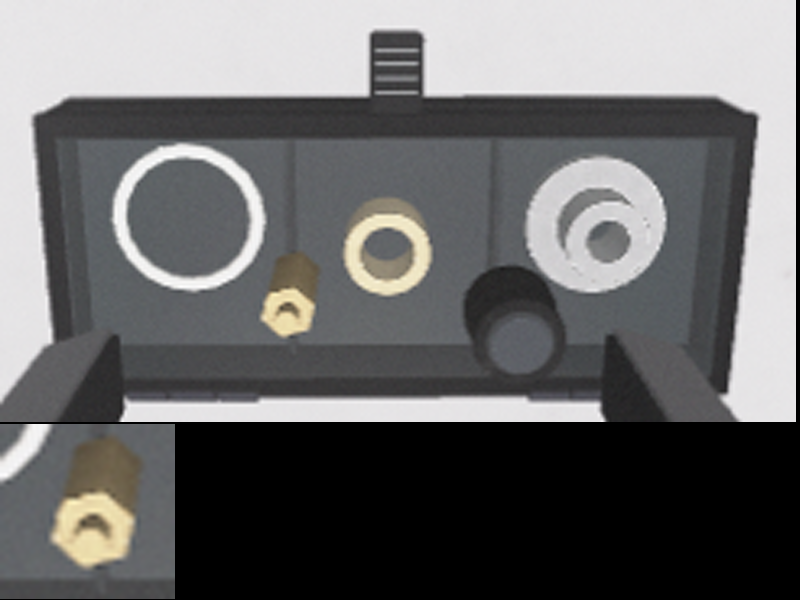

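```bash
python3 - <<'E'
from h import *
z=np.load("w1.npz");c=cam("wrist",dict(tool_rot=z["q"],eef_pos=z["p"]))
f=lambda x,y:(x/3.25+170,y/3.25+140)
P={}
for n,uv,h in(("tipL",(372,33),.048),("tipR",(423,33),.048),("FL",(35,116),.047),("FR",(756,118),.047),("BL",(57,393),.047),("BR",(727,390),.047),("bush",(388,252),.031),("ring",(189,217),.009),("loupetop",(519,333),.087),("stand",(289,313),.089),("h1",(263,320),.089),("h2",(272,292),.089),("h3",(298,287),.089),("h4",(317,304),.089),("h5",(311,332),.089),("h6",(283,337),.089),("flange",(596,224),.012)):
    P[n]=plane(c,[f(*uv)],h)[0]
    u,v=f(*uv);print(n,P[n].round(4),"depth-z:",end=" ")
    K,D,R,t=c;dd=z["d"][int(v+.5),int(u+.5)];nn=cv2.undistortPoints(np.array([[[u,v]]]),K,D).ravel();print((R.T@(np.array([nn[0]*dd,nn[1]*dd,dd])-t)).round(4))
ax=P["FR"]-P["FL"];print("len",np.linalg.norm(ax),"yaw",np.degrees(np.arctan2(ax[1],ax[0]))-90)
print("tip",(P["tipL"]+P["tipR"])/2,np.linalg.norm(P["tipL"]-P["tipR"]))
E
```

```text
tipL [ 0.5047 -0.0007  0.048 ] depth-z: [ 0.505  -0.0007  0.0452]
tipR [0.5083 0.017  0.048 ] depth-z: [0.5085 0.0171 0.046 ]
FL [ 0.5092 -0.1274  0.047 ] depth-z: [ 0.5095 -0.1281  0.0449]
FR [0.5626 0.1315 0.047 ] depth-z: [0.5744 0.148  0.0008]
BL [ 0.6179 -0.1511  0.047 ] depth-z: [ 0.5316 -0.0611  0.2582]
BR [0.6698 0.1103 0.047 ] depth-z: [ 0.6965  0.1247 -0.0013]
bush [ 0.5914 -0.0115  0.031 ] depth-z: [ 0.5867 -0.0109  0.0454]
ring [ 0.5671 -0.0901  0.009 ] depth-z: [ 0.5582 -0.0816  0.0456]
loupetop [0.6112 0.0293 0.087 ] depth-z: [0.6123 0.0295 0.0846]
stand [ 0.5874 -0.0465  0.089 ] depth-z: [ 0.584  -0.0451  0.0983]
h1 [ 0.5882 -0.0558  0.089 ] depth-z: [ 0.588  -0.0557  0.0894]
h2 [ 0.5789 -0.0505  0.089 ] depth-z: [ 0.579  -0.0505  0.0888]
h3 [ 0.5789 -0.0414  0.089 ] depth-z: [ 0.5802 -0.042   0.085 ]
h4 [ 0.5861 -0.0365  0.089 ] depth-z: [ 0.6021 -0.0419  0.045 ]
h5 [ 0.5957 -0.0406  0.089 ] depth-z: [ 0.6126 -0.0465  0.0461]
h6 [ 0.5956 -0.0505  0.089 ] depth-z: [ 0.6128 -0.0577  0.0453]
flange [0.6027 0.0742 0.012 ] depth-z: [0.5914 0.0681 0.0458]
len 0.2643538110064644 yaw -11.643411897484398
tip [0.50652999 0.00817146 0.048     ] 0.018094432318157282
```

```bash
cat > go.py <<'E'
# python3 go.py [yaw_of_tool_x_deg] x,y,z x,y,z ... -> turn about tool y, shifts
import sys
from h import *
s=env.get_state();R=Ro.from_quat(s["tool_rot"]);M=R.as_matrix();a=np.degrees(np.arctan2(M[1,0],M[0,0]))
print("t %.2f pos %s jaw %.1f tilt %s F %s open %.4f"%(s["time_s"],np.round(s["eef_pos"],4),a,M[:2,1].round(3),np.round(s["force"],1),s["opening"]))
if len(sys.argv)>1:
    g=np.radians(float(sys.argv[1]));G=Ro.from_matrix(np.c_[[np.cos(g),np.sin(g),0],[0,0,-1],[-np.sin(g),np.cos(g),0]])
    # right-handed: z = x cross y
    G=Ro.from_matrix(np.c_[[np.cos(g),np.sin(g),0],[0,0,-1],np.cross([np.cos(g),np.sin(g),0],[0,0,-1])])
    print("turn",(R.inv()*G).as_rotvec().round(4))
    for w in sys.argv[2:]:print(w,tool(s,[float(v) for v in w.split(",")]).round(4))
E
python3 go.py 62.8 .587,-.0465,.13 .587,-.0465,.053
```

```text
t 1.82 pos [ 0.5508 -0.0108  0.2299] jaw 78.6 tilt [-0.001 -0.001] F [-0.4  1.1 -0.1] open 0.0937
turn [-0.0006  0.2756 -0.0014]
.587,-.0465,.13 [-0.0277  0.0999 -0.0426]
.587,-.0465,.053 [-0.0276  0.1769 -0.0427]
```

```bash
python3 -m handwheel '0 .276 0 -.0277 .1 -.0426 115;0 .276 0 -.0277 .1 -.0426 115;0 .276 0 -.0277 .1 -.0426 115;0 .276 0 -.0277 .1 -.0426 115;0 .276 0 -.0277 .1 -.0426 115;0 .276 0 -.0277 .1 -.0426 115;0 .276 0 -.0277 .1 -.0426 115' 20
python3 - <<'E'
from h import *
im,d,c,s=snap("wrist","w2")
print(np.round(s["eef_pos"],4),proj(c,[s["eef_pos"],[.587,-.0465,.089],[.587,-.0465,.047]]).round(1))
E
python3 go.py 62.8 .587,-.0465,.053
```

```text
time_s: 2.4
eef_pos: [0.5876, -0.0432, 0.1322]
tool_rot: [0.603, 0.371, -0.369, -0.603]
force: [0.1, 0.3, -0.5]
opening: 0.053
[ 0.5876 -0.0432  0.1322] [[282.8 255.2]
 [278.1 232.4]
 [278.4 215.8]]
t 2.45 pos [ 0.5876 -0.0433  0.1322] jaw 63.1 tilt [0.002 0.001] F [ 0.3 -0.5  0.1] open 0.0519
turn [0.0015 0.0046 0.002 ]
.587,-.0465,.053 [-0.0033  0.0792 -0.0008]
```

View pics/w2.png

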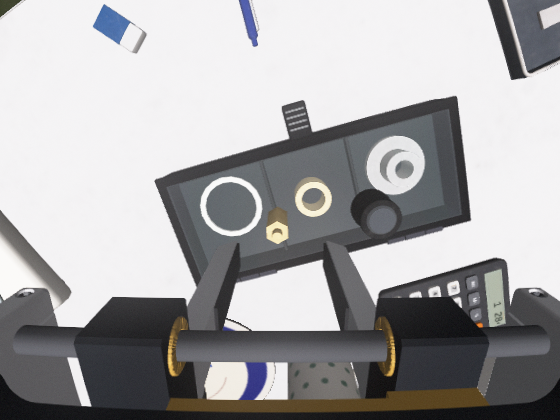

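Stand-off's hex top appears at (277,231), predicted (278,232): position confirmed. Descending and gripping.

```bash
python3 -m handwheel '0 0 0 -.0033 .03 -.0008 115;0 0 0 -.0033 .05 -.0008 115;0 0 0 -.0033 .065 -.0008 115;0 0 0 -.0033 .079 -.0008 115;0 0 0 -.0033 .079 -.0008 115;0 0 0 -.0033 .079 -.0008 115;0 0 0 -.0033 .079 -.0008 115' 20
python3 go.py 62.8 .587,-.0465,.053
```

```text
time_s: 3.03
eef_pos: [0.5871, -0.0473, 0.053]
tool_rot: [0.603, 0.37, -0.369, -0.603]
force: [0.6, -0.0, 0.4]
opening: 0.0517
t 3.03 pos [ 0.5871 -0.0473  0.053 ] jaw 63.0 tilt [0.002 0.   ] F [ 0.6 -0.   0.4] open 0.0517
turn [0.0014 0.0033 0.0012]
.587,-.0465,.053 [ 0.0007 -0.      0.0004]
```

```bash
python3 -m handwheel '0 0 0 0 0 0 220;0 0 0 0 0 0 220;0 0 0 0 0 0 220;0 0 0 0 0 0 220;0 0 0 0 0 0 220;0 0 0 0 0 0 220;0 0 0 0 -.005 0 220;0 0 0 0 -.02 0 220;0 0 0 0 -.04 0 220;0 0 0 0 -.065 0 220;0 0 0 0 -.09 0 220;0 0 0 0 -.09 0 220' 25
python3 go.py 90 .425,.41,.14 .425,.41,.05
```

```text
time_s: 4.03
eef_pos: [0.5884, -0.0482, 0.146]
tool_rot: [0.604, 0.371, -0.367, -0.602]
force: [0.9, -0.7, -1.7]
opening: 0.0187
t 4.03 pos [ 0.5884 -0.0482  0.146 ] jaw 62.9 tilt [0.005 0.001] F [ 0.9 -0.7 -1.7] open 0.0187
turn [ 0.0051 -0.4725  0.0018]
.425,.41,.14 [0.3336 0.0053 0.354 ]
.425,.41,.05 [0.3333 0.0953 0.3545]
```

```bash
python3 - <<'E'
from h import *
o=[]
for k in range(3):
    im,d,c,s=snap("wrist","w3");o.append(s["opening"])
print(o)
u,v=proj(c,[s["eef_pos"]+np.array([0,0,.036])])[0].astype(int);print(u,v)
cv2.imwrite("pics/w3c.png",cv2.resize(im[v-50:v+50,u-60:u+60,::-1],None,fx=5,fy=5,interpolation=cv2.INTER_CUBIC))
E
```

```text
[0.018703792723179968, 0.018676164086395986, 0.01868002218878731]
283 284
```

View pics/w3c.png

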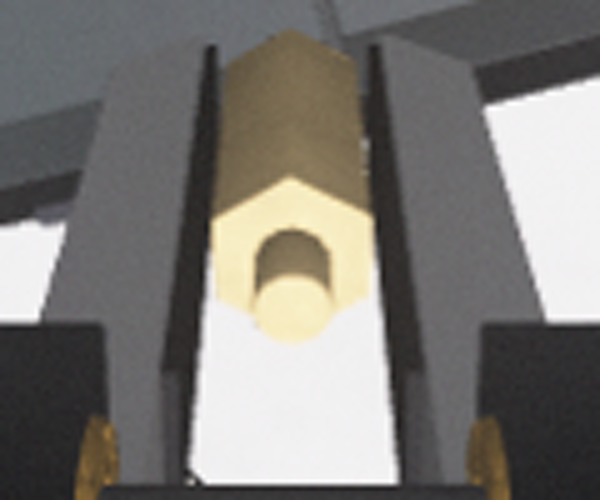

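Stand-off held squarely on its flats, upright. Carrying it to the tray front.

```bash
python3 -m handwheel '0 0 0 .008 0 .009 220;0 0 0 .025 0 .027 220;0 0 0 .05 0 .053 220;0 0 0 .077 0 .081 220;0 0 0 .104 0 .11 220;0 0 0 .131 0 .139 220;0 0 0 .158 0 .168 220;0 0 0 .185 0 .197 220;0 0 0 .212 0 .225 220;0 0 0 .239 0 .253 220;0 0 0 .265 .005 .281 220;0 0 0 .29 .005 .308 220;0 0 0 .312 .005 .331 220;0 0 0 .327 .005 .347 220;0 0 0 .3336 .005 .354 220;0 0 0 .3336 .01 .354 220;0 0 0 .3336 .04 .354 220;0 0 0 .3336 .07 .354 220;0 0 0 .3336 .095 .354 220;0 0 0 .3336 .095 .354 220'
python3 go.py 62.9 .425,.41,.0085 .425,.41,.025
python3 - <<'E'
from h import *
im,d,c,s=snap("wrist","w4")
K,D,R,t=c
# tray floor height and walls, check by depth beside the fingers
for p in ([.425,.36,.002],[.40,.44,.002],[.41,.30,.002]):
    u,v=proj(c,[p])[0];dd=d[int(v+.5),int(u+.5)] if 0<=u<559 and 0<=v<419 else 0;nn=cv2.undistortPoints(np.array([[[u,v]]]),K,D).ravel();print((u,v),(R.T@(np.array([nn[0]*dd,nn[1]*dd,dd])-t)).round(4))
E
```

```text
time_s: 5.85
eef_pos: [0.4209, 0.4066, 0.0418]
tool_rot: [0.604, 0.366, -0.371, -0.602]
force: [-1.2, -0.9, -1.0]
opening: 0.0187
t 5.85 pos [0.4209 0.4066 0.0418] jaw 62.9 tilt [-0.004 -0.006] F [-1.2 -0.9 -1. ] open 0.0187
turn [-0.0007 -0.0003 -0.0074]
.425,.41,.0085 [ 0.0051  0.0332 -0.0021]
.425,.41,.025 [ 0.005   0.0167 -0.0021]
(np.float64(231.90503393415452), np.float64(262.7242561643068)) [0.4251 0.3599 0.0018]
(np.float64(310.8654927244056), np.float64(189.01798581235758)) [ 4.006e-01  4.400e-01 -3.000e-04]
(np.float64(158.0390325254834), np.float64(277.9000762182148)) [0.4103 0.2992 0.0008]
```

View pics/w4.png

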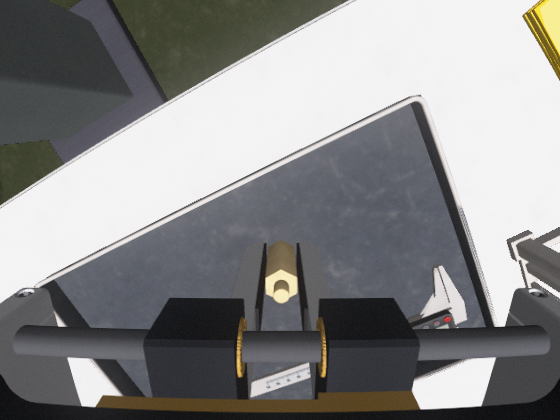

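Stand-off is over the empty front of the tray, caliper well behind. Lowering.

```bash
python3 -m handwheel '0 0 0 0 .01 0 220;0 0 0 0 .02 0 220;0 0 0 0 .026 0 220;0 0 0 0 .029 0 220;0 0 0 0 .029 0 220;0 0 0 0 .029 0 220'
python3 go.py 62.9 .421,.4066,.0085
```

```text
time_s: 6.4
eef_pos: [0.4228, 0.4105, 0.0177]
tool_rot: [-0.603, -0.369, 0.369, 0.603]
force: [-0.2, -0.4, 0.0]
opening: 0.0187
t 6.40 pos [0.4228 0.4105 0.0177] jaw 63.0 tilt [0. 0.] F [-0.2 -0.4  0. ] open 0.0187
turn [0.0001 0.0011 0.0002]
.421,.4066,.0085 [-0.0043  0.0092 -0.0002]
```

```bash
python3 -m handwheel '0 0 0 0 .004 0 220;0 0 0 0 .0075 0 220;0 0 0 0 .009 0 220;0 0 0 0 .009 0 220;0 0 0 0 .009 0 220'
python3 go.py 62.9
```

```text
time_s: 6.82
eef_pos: [0.4226, 0.4104, 0.0084]
tool_rot: [0.603, 0.369, -0.369, -0.603]
force: [-0.3, 0.4, -0.8]
opening: 0.0188
t 6.82 pos [0.4226 0.4104 0.0084] jaw 63.0 tilt [-0. -0.] F [-0.3  0.4 -0.8] open 0.0188
turn [-0.      0.0011 -0.0003]
```

```bash
python3 -m handwheel '0 0 0 0 .0007 0 220;0 0 0 0 .0007 0 220;0 0 0 0 .0007 0 200;0 0 0 0 .0007 0 180;0 0 0 0 .0007 0 120;0 0 0 0 .0007 0 120;0 0 0 0 .0007 0 120;0 0 0 0 .0007 0 120;0 0 0 0 -.02 0 120;0 0 0 0 -.05 0 120;0 0 0 0 -.09 0 120;0 0 0 0 -.13 0 110;0 0 0 0 -.13 0 110'
python3 go.py 78.4 .6115,.029,.14
```

```text
time_s: 7.9
eef_pos: [0.4253, 0.4125, 0.1454]
tool_rot: [-0.602, -0.372, 0.366, 0.604]
force: [0.7, 0.0, 1.1]
opening: 0.0533
t 7.90 pos [0.4253 0.4125 0.1454] jaw 62.9 tilt [0.005 0.007] F [0.7 0.  1.1] open 0.0533
turn [ 0.0024 -0.2703  0.0084]
.6115,.029,.14 [-0.2567  0.0036 -0.3403]
```

```bash
python3 -m handwheel '0 -.05 0 -.254 -.002 -.3415 110;0 -.1 0 -.254 -.002 -.3415 110;0 -.2 0 -.254 -.002 -.3415 110;0 -.27 0 -.254 -.002 -.3415 110;0 -.27 0 -.254 -.002 -.3415 110;0 -.27 0 -.254 -.002 -.3415 110;0 -.27 0 -.254 -.002 -.3415 110;0 -.27 0 -.254 -.002 -.3415 110;0 -.27 0 -.254 -.002 -.3415 110;0 -.27 0 -.254 -.002 -.3415 110;0 -.27 0 -.254 -.002 -.3415 110;0 -.27 0 -.254 -.002 -.3415 110;0 -.27 0 -.254 -.002 -.3415 110;0 -.27 0 -.254 -.002 -.3415 110;0 -.27 0 -.254 -.002 -.3415 110'
python3 go.py 78.4 .6115,.029,.052
python3 - <<'E'
from h import *
im,d,c,s=snap("wrist","w5")
print(proj(c,[[.6115,.029,.087],s["eef_pos"]]).round(1))
m=(d>0)
K,D,R,t=c
v,u=np.mgrid[0:420,0:560];nn=cv2.undistortPoints(np.c_[u.ravel(),v.ravel()].astype(float)[:,None],K,D).reshape(-1,2)
X=(np.c_[nn,np.ones(len(nn))]*d.reshape(-1,1)-t)@R
k=(abs(X[:,0]-.6115)<.03)&(abs(X[:,1]-.029)<.03)&(abs(X[:,2]-.086)<.004)
print(k.sum(),X[k].mean(0),X[k].min(0),X[k].max(0))
E
```

```text
time_s: 9.15
eef_pos: [0.6109, 0.0306, 0.1404]
tool_rot: [-0.547, -0.448, 0.448, 0.548]
force: [-0.2, -0.3, 0.7]
opening: 0.0536
t 9.15 pos [0.6109 0.0306 0.1404] jaw 78.6 tilt [-0.     0.001] F [-0.2 -0.3  0.7] open 0.0536
turn [-0.0005  0.0027  0.0004]
.6115,.029,.052 [-0.0015  0.0884 -0.0009]
[[280.4 228.2]
 [282.6 255.6]]
1107 [0.61549228 0.02975691 0.08388447] [0.5999385  0.01344476 0.08200404] [0.63206554 0.0454434  0.08672519]
```

```bash
python3 -m handwheel '0 0 0 -.001 .035 -.002 110;0 0 0 -.001 .06 -.002 110;0 0 0 -.001 .078 -.002 110;0 0 0 -.001 .088 -.002 110;0 0 0 -.001 .088 -.002 110;0 0 0 -.001 .088 -.002 110;0 0 0 -.001 .088 -.002 220;0 0 0 -.001 .088 -.002 220;0 0 0 -.001 .088 -.002 220;0 0 0 -.001 .088 -.002 220;0 0 0 -.001 .088 -.002 220;0 0 0 -.001 .088 -.002 220' 15
python3 go.py 78.4
python3 -m handwheel '0 0 0 0 -.005 0 220;0 0 0 0 -.02 0 220;0 0 0 0 -.04 0 220;0 0 0 0 -.065 0 220;0 0 0 0 -.085 0 220;0 0 0 0 -.085 0 220;0 0 0 0 -.085 0 220;0 0 0 0 -.085 0 220'
python3 go.py 78.6 .415,.30,.14
python3 - <<'E'
from h import *
im,d,c,s=snap("wrist","w5b")
u,v=proj(c,[s["eef_pos"]+np.array([0,0,.03])])[0].astype(int)
cv2.imwrite("pics/w5c.png",cv2.resize(im[v-60:v+50,u-70:u+70,::-1],None,fx=4,fy=4,interpolation=cv2.INTER_CUBIC))
E
```

```text
time_s: 10.2
eef_pos: [0.6136, 0.0277, 0.0533]
tool_rot: [0.548, 0.447, -0.447, -0.548]
force: [-1.1, 0.3, 7.7]
opening: 0.0322
t 10.20 pos [0.6136 0.0277 0.0533] jaw 78.4 tilt [0.001 0.   ] F [-1.1  0.3  7.7] open 0.0322
turn [0.001  0.0007 0.0007]
time_s: 10.87
eef_pos: [0.6128, 0.0277, 0.1372]
tool_rot: [-0.548, -0.447, 0.447, 0.548]
force: [-0.4, -0.4, -0.0]
opening: 0.0325
t 10.87 pos [0.6128 0.0277 0.1372] jaw 78.4 tilt [-0.  0.] F [-0.4 -0.4 -0. ] open 0.0325
turn [-0.0005 -0.0027 -0.    ]
.415,.30,.14 [ 0.2272 -0.0027  0.2483]
```

View pics/w5c.png

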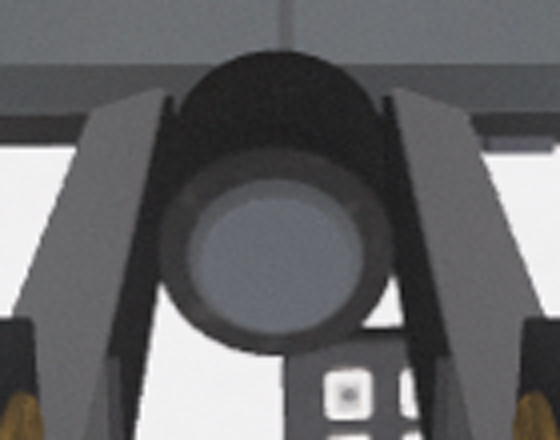

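Loupe held upright, slightly pinched at its flank (opening 32.5 mm). Carrying to the tray.

```bash
python3 -m handwheel '0 0 0 .008 0 .009 220;0 0 0 .025 0 .027 220;0 0 0 .05 0 .053 220;0 0 0 .075 0 .08 220;0 0 0 .1 0 .109 220;0 0 0 .125 0 .137 220;0 0 0 .15 0 .164 220;0 0 0 .175 0 .191 220;0 0 0 .198 0 .216 220;0 0 0 .215 0 .235 220;0 0 0 .224 0 .245 220;0 0 0 .227 .03 .248 220;0 0 0 .227 .065 .248 220;0 0 0 .227 .1 .248 220;0 0 0 .227 .112 .248 220;0 0 0 .227 .112 .248 220;0 0 0 .227 .112 .248 220;0 0 0 .227 .112 .248 220'
python3 go.py 78.4 .415,.30,.0085
```

```text
time_s: 12.42
eef_pos: [0.4158, 0.3, 0.0263]
tool_rot: [-0.548, -0.447, 0.447, 0.548]
force: [0.1, -1.0, -1.3]
opening: 0.0322
t 12.42 pos [0.4158 0.3    0.0263] jaw 78.4 tilt [0. 0.] F [ 0.1 -1.  -1.3] open 0.0322
turn [0.0003 0.0005 0.0005]
.415,.30,.0085 [-0.0002  0.0178  0.0008]
```

```bash
python3 -m handwheel '0 0 0 0 .008 0 220;0 0 0 0 .013 0 220;0 0 0 0 .016 0 220;0 0 0 0 .0175 0 220;0 0 0 0 .0175 0 220;0 0 0 0 .0175 0 220'
python3 go.py 78.4
```

```text
time_s: 12.92
eef_pos: [0.4157, 0.2997, 0.008]
tool_rot: [-0.548, -0.447, 0.447, 0.548]
force: [0.4, 0.7, -0.4]
opening: 0.0326
t 12.92 pos [0.4157 0.2997 0.008 ] jaw 78.4 tilt [-0.  0.] F [ 0.4  0.7 -0.4] open 0.0326
turn [-0.      0.0005  0.0001]
```

```bash
python3 -m handwheel '0 0 0 0 .0007 0 220;0 0 0 0 .0007 0 220;0 0 0 0 .0007 0 220'; python3 -m handwheel '0 0 0 0 .0007 0 220;0 0 0 0 .0007 0 220;0 0 0 0 .0007 0 220'
```

```text
time_s: 13.17
eef_pos: [0.4158, 0.2997, 0.0077]
tool_rot: [-0.548, -0.447, 0.447, 0.548]
force: [-1.8, -2.1, 11.5]
opening: 0.0325
time_s: 13.42
eef_pos: [0.4159, 0.2997, 0.0072]
tool_rot: [-0.548, -0.447, 0.447, 0.548]
force: [-3.2, -2.3, 14.8]
opening: 0.0327
```

```bash
python3 -m handwheel '0 0 0 0 -.0006 0 220;0 0 0 0 -.0006 0 200;0 0 0 0 -.0006 0 180;0 0 0 0 -.0006 0 150;0 0 0 0 -.0006 0 110;0 0 0 0 -.0006 0 110;0 0 0 0 -.0006 0 110;0 0 0 0 -.0006 0 110;0 0 0 0 -.02 0 110;0 0 0 0 -.05 0 110;0 0 0 0 -.09 0 110;0 0 0 0 -.13 0 110;0 0 0 0 -.13 0 110;0 0 0 0 -.13 0 110;0 0 0 0 -.13 0 110'
python3 - <<'E'
from h import *
C=np.array([.591,-.0095]);yaw=np.radians(-11.6);cx=np.array([np.cos(yaw),np.sin(yaw)])
print("grip r134:",C+cx*(.056-.134))
im,d,c,s=snap("wrist","w6")
E
python3 go.py 78.4 .5146,.0062,.12
```

```text
time_s: 14.67
eef_pos: [0.4153, 0.2998, 0.1364]
tool_rot: [-0.548, -0.447, 0.447, 0.548]
force: [-0.2, 0.3, 0.1]
opening: 0.0535
grip r134: [0.51459313 0.00618408]
t 14.72 pos [0.4151 0.2994 0.1358] jaw 78.5 tilt [-0.001 -0.001] F [ 0.2  0.1 -0.6] open 0.0533
turn [-0.0007  0.0009 -0.0009]
.5146,.0062,.12 [-0.2674  0.016  -0.1562]
```

View pics/w6.png

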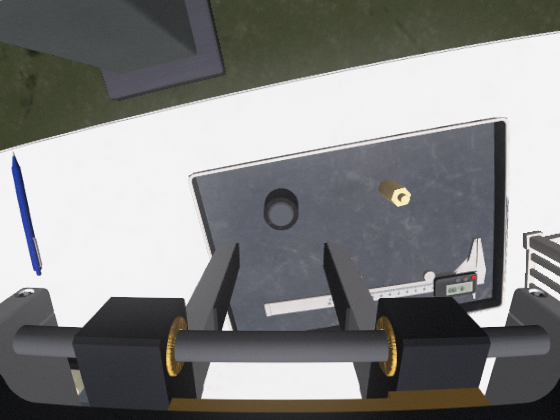

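Both parts stand upright in the tray: loupe (281,209), stand-off (395,193). Next the lid's tongue.

```bash
python3 -m handwheel '0 0 0 -.1 0 -.06 130;0 0 0 -.267 .016 -.156 130;0 0 0 -.267 .016 -.156 130;0 0 0 -.267 .016 -.156 130;0 0 0 -.267 .016 -.156 130;0 0 0 -.267 .016 -.156 130;0 0 0 -.267 .016 -.156 130;0 0 0 -.267 .016 -.156 130;0 0 0 -.267 .016 -.156 130;0 0 0 -.267 .016 -.156 130;0 0 0 -.267 .016 -.156 130;0 0 0 -.267 .016 -.156 130'
python3 go.py 78.4 .5146,.0062,.12
python3 - <<'E'
from h import *
im,d,c,s=snap("wrist","w7");K,D,R,t=c
v,u=np.mgrid[0:420,0:560];nn=cv2.undistortPoints(np.c_[u.ravel(),v.ravel()].astype(float)[:,None],K,D).reshape(-1,2)
X=(np.c_[nn,np.ones(len(nn))]*d.reshape(-1,1)-t)@R
y=np.radians(-11.6);A=np.array([[np.cos(y),np.sin(y)],[-np.sin(y),np.cos(y)]])
L=(X[:,:2]-[.591,-.0095])@A.T
k=(L[:,0]>-.1)&(L[:,0]<-.062)&(abs(L[:,1])<.03)&(X[:,2]>.035)&(X[:,2]<.055)
print(k.sum(),"case-frame tongue x,y min/max",L[k].min(0).round(4),L[k].max(0).round(4),"z",np.median(X[k,2]))
E
```

```text
time_s: 15.72
eef_pos: [0.5144, 0.008, 0.12]
tool_rot: [-0.547, -0.447, 0.448, 0.548]
force: [-0.3, 0.4, 0.7]
opening: 0.0462
t 15.72 pos [0.5144 0.008  0.12  ] jaw 78.5 tilt [-0.001 -0.   ] F [-0.3  0.4  0.7] open 0.0462
turn [-0.0012  0.0022 -0.0004]
.5146,.0062,.12 [-0.0017 -0.     -0.0005]
661 case-frame tongue x,y min/max [-0.0872 -0.0098] [-0.062   0.0095] z 0.04718320541025769
```

```bash
python3 -m handwheel '0 0 0 -.0017 .035 -.0005 130;0 0 0 -.0017 .065 -.0005 130;0 0 0 -.0017 .086 -.0005 130;0 0 0 -.0017 .086 -.0005 130;0 0 0 -.0017 .086 -.0005 130;0 0 0 -.0017 .086 -.0005 220;0 0 0 -.0017 .086 -.0005 220;0 0 0 -.0017 .086 -.0005 220;0 0 0 -.0017 .086 -.0005 220;0 0 0 -.0017 .086 -.0005 220;0 0 0 -.0017 .086 -.0005 220' 20
python3 go.py 78.4
python3 - <<'E'
import numpy as np
# grip at pivot: r, angle; shifts in tool: y=-up, z=-case x
r=.134
for th in np.arange(0.1,1.71,.1):
    # grip z rel. hinge ~0 at th=0
    print("%.1f  y %.4f z %.4f"%(th,-r*np.sin(th),-r*(1-np.cos(th))))
E
```

```text
time_s: 16.68
eef_pos: [0.5159, 0.0063, 0.0354]
tool_rot: [-0.548, -0.448, 0.447, 0.548]
force: [-0.1, 6.1, 6.8]
opening: 0.0196
t 16.68 pos [0.5159 0.0063 0.0354] jaw 78.5 tilt [0.001 0.001] F [-0.1  6.1  6.8] open 0.0196
turn [0.0011 0.0015 0.0017]
0.1  y -0.0134 z -0.0007
0.2  y -0.0266 z -0.0027
0.3  y -0.0396 z -0.0060
0.4  y -0.0522 z -0.0106
0.5  y -0.0642 z -0.0164
0.6  y -0.0757 z -0.0234
0.7  y -0.0863 z -0.0315
0.8  y -0.0961 z -0.0406
0.9  y -0.1050 z -0.0507
1.0  y -0.1128 z -0.0616
1.1  y -0.1194 z -0.0732
1.2  y -0.1249 z -0.0854
1.3  y -0.1291 z -0.0982
1.4  y -0.1321 z -0.1112
1.5  y -0.1337 z -0.1245
1.6  y -0.1339 z -0.1379
1.7  y -0.1329 z -0.1513
```

```bash
python3 -m handwheel '0 0 0 0 -.006 0 220;0 0 0 0 -.0134 -.0007 220;0 0 0 0 -.0266 -.0027 220;0 0 0 0 -.0396 -.006 220;0 0 0 0 -.0522 -.0106 220;0 0 0 0 -.0522 -.0106 220;0 0 0 0 -.0522 -.0106 220'
python3 go.py 78.4
```

```text
time_s: 17.27
eef_pos: [0.5261, 0.0042, 0.0878]
tool_rot: [-0.547, -0.448, 0.447, 0.548]
force: [0.7, 5.5, 1.1]
opening: 0.0198
t 17.27 pos [0.5261 0.0042 0.0878] jaw 78.5 tilt [0.001 0.002] F [0.7 5.5 1.1] open 0.0198
turn [0.001  0.0015 0.0019]
```

Lid is following with low force; continue to 1.6 rad (shifts from 0.4 rad).

```bash
python3 -m handwheel '0 0 0 0 -.012 -.0058 220;0 0 0 0 -.0235 -.0128 220;0 0 0 0 -.0341 -.0209 220;0 0 0 0 -.0439 -.03 220;0 0 0 0 -.0528 -.0401 220;0 0 0 0 -.0606 -.051 220;0 0 0 0 -.0672 -.0626 220;0 0 0 0 -.0727 -.0748 220;0 0 0 0 -.0769 -.0876 220;0 0 0 0 -.0799 -.1006 220;0 0 0 0 -.0815 -.1139 220;0 0 0 0 -.0817 -.1273 220;0 0 0 0 -.0812 -.135 220;0 0 0 0 -.0812 -.135 220;0 0 0 0 -.0812 -.135 220;0 0 0 0 -.0812 -.135 220'
python3 go.py 78.4
```

```text
time_s: 18.6
eef_pos: [0.6588, -0.0227, 0.169]
tool_rot: [-0.548, -0.448, 0.446, 0.548]
force: [0.7, 6.0, 4.8]
opening: 0.0197
t 18.60 pos [ 0.6588 -0.0227  0.169 ] jaw 78.5 tilt [0.002 0.002] F [0.7 6.  4.8] open 0.0197
turn [0.0016 0.0016 0.002 ]
```

```bash
python3 -m handwheel '0 0 0 0 0 0 190;0 0 0 0 0 0 150;0 0 0 0 0 0 130;0 0 0 0 0 0 130;0 0 0 0 0 0 130;0 0 0 0 -.02 0 130;0 0 0 0 -.05 0 130;0 0 0 0 -.08 0 110;0 0 0 0 -.08 0 110;0 0 0 0 -.08 0 110;0 0 0 0 -.08 0 110'
python3 go.py 78.4 .508,-.402,.16
python3 - <<'E'
from h import *
im,d,c,s=snap("top","t2")
cv2.imwrite("pics/t2c.png",cv2.resize(im[150:270,225:455,::-1],None,fx=3.4,fy=3.4,interpolation=cv2.INTER_CUBIC))
E
```

```text
time_s: 19.52
eef_pos: [0.6575, -0.024, 0.2475]
tool_rot: [-0.548, -0.447, 0.447, 0.548]
force: [-1.2, 0.1, -0.4]
opening: 0.0537
t 19.52 pos [ 0.6575 -0.024   0.2475] jaw 78.4 tilt [-0.  0.] F [-1.2  0.1 -0.4] open 0.0537
turn [-0.0005  0.0007  0.    ]
.508,-.402,.16 [-0.4003  0.0875  0.0707]
```

View pics/t2c.png

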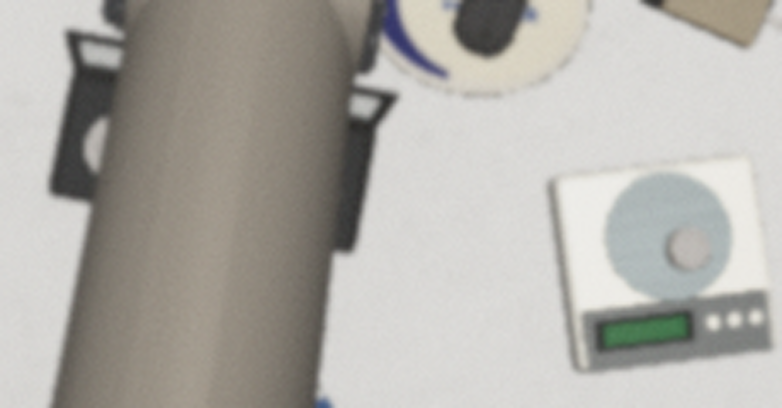

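Lid stands open, knob on pan at crop (688,248). Going to the knob.

```bash
python3 -m handwheel '0 0 0 -.1 0 .07 105;0 0 0 -.4 0 .071 105;0 0 0 -.4 0 .071 105;0 0 0 -.4 0 .071 105;0 0 0 -.4 0 .071 105;0 0 0 -.4 0 .071 105;0 0 0 -.4 0 .071 105;0 0 0 -.4 0 .071 105;0 0 0 -.4 .087 .071 105;0 0 0 -.4 .087 .071 105;0 0 0 -.4 .087 .071 105;0 0 0 -.4 .087 .071 105;0 0 0 -.4 .087 .071 105;0 0 0 -.4 .087 .071 105;0 0 0 -.4 .087 .071 105'
python3 - <<'E'
from h import *
im,d,c,s=snap("wrist","w8");K,D,R,t=c
v,u=np.mgrid[0:420,0:560];nn=cv2.undistortPoints(np.c_[u.ravel(),v.ravel()].astype(float)[:,None],K,D).reshape(-1,2)
X=((np.c_[nn,np.ones(len(nn))]*d.reshape(-1,1)-t)@R)
r=np.hypot(X[:,0]-.518,X[:,1]+.398)
k=(r<.05)&(X[:,2]>.063)&(X[:,2]<.078)
m=k.reshape(420,560).astype(np.uint8)*255
q=max(cv2.findContours(m,0,1)[0],key=cv2.contourArea);e=cv2.minEnclosingCircle(q);print("knob px",e,"->",plane(c,[e[0]],.072)[0].round(4),"depth mid",X[k].min(0),X[k].max(0),np.median(X[k,2]))
m2=((r<.075)&(X[:,2]>.044)&(X[:,2]<.053)).reshape(420,560).astype(np.uint8)*255
q=max(cv2.findContours(m2,0,1)[0],key=cv2.contourArea);P=plane(c,q.reshape(-1,2),.05);print("pan blob",P.min(0),P.max(0))
cv2.imwrite("pics/w8c.png",im[100:330,100:480,::-1])
E
python3 go.py 78.4
```

```text
time_s: 20.82
eef_pos: [0.5089, -0.401, 0.1615]
tool_rot: [0.548, 0.448, -0.447, -0.547]
force: [-0.1, -0.2, 0.5]
opening: 0.0551
knob px ((272.82684326171875, 213.71385192871094), 19.721866607666016) -> [ 0.5073 -0.4092  0.072 ] depth mid [ 0.49112368 -0.42752921  0.06303498] [ 0.52712542 -0.39174891  0.07363682] 0.07099023932790532
pan blob [ 0.46537443 -0.45410412  0.05      ] [ 0.57623213 -0.3444782   0.05      ]
t 20.87 pos [ 0.5091 -0.4009  0.1617] jaw 78.5 tilt [ 0.001 -0.   ] F [-0.1 -0.3 -0.1] open 0.0549
turn [0.0012 0.0023 0.    ]
```

View pics/w8c.png

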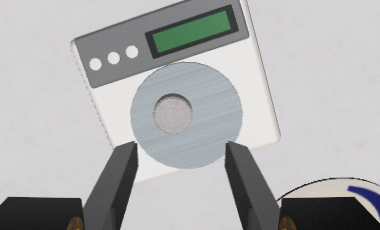

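Pan middle (.520,-.3985), 111 mm wide as it should be; knob at (.508,-.409). Gripping.

```bash
python3 go.py 78.4 .508,-.4092,.057
python3 -m handwheel '0 0 0 -.0083 .035 -.0006 105;0 0 0 -.0083 .07 -.0006 105;0 0 0 -.0083 .095 -.0006 105;0 0 0 -.0083 .1045 -.0006 105;0 0 0 -.0083 .1045 -.0006 105;0 0 0 -.0083 .1045 -.0006 105;0 0 0 -.0083 .1045 -.0006 220;0 0 0 -.0083 .1045 -.0006 220;0 0 0 -.0083 .1045 -.0006 220;0 0 0 -.0083 .1045 -.0006 220;0 0 0 -.0083 .1045 -.0006 220' 20
python3 go.py 78.4
```

```text
t 20.87 pos [ 0.5091 -0.4009  0.1617] jaw 78.5 tilt [ 0.001 -0.   ] F [-0.1 -0.3 -0.1] open 0.0549
turn [0.0012 0.0023 0.    ]
.508,-.4092,.057 [-0.0083  0.1047 -0.0004]
time_s: 21.78
eef_pos: [0.5076, -0.4102, 0.0576]
tool_rot: [0.548, 0.447, -0.447, -0.547]
force: [-0.9, 1.8, 9.2]
opening: 0.0352
t 21.78 pos [ 0.5076 -0.4102  0.0576] jaw 78.4 tilt [ 0.002 -0.   ] F [-0.9  1.8  9.2] open 0.0352
turn [ 0.0016  0.0007 -0.0002]
```

```bash
python3 -m handwheel '0 0 0 0 -.005 0 220;0 0 0 0 -.02 0 220;0 0 0 0 -.05 0 220;0 0 0 0 -.08 0 220;0 0 0 0 -.1 0 220;0 0 0 0 -.1 0 220;0 0 0 0 -.1 0 220;0 0 0 0 -.1 0 220' 25
python3 go.py 78.4 .567,-.0905,.14
```

```text
time_s: 22.45
eef_pos: [0.5068, -0.4098, 0.1567]
tool_rot: [-0.548, -0.447, 0.447, 0.548]
force: [-0.0, 0.4, -1.0]
opening: 0.035
t 22.45 pos [ 0.5068 -0.4098  0.1567] jaw 78.4 tilt [0. 0.] F [-0.   0.4 -1. ] open 0.0350
turn [0.     0.0007 0.0002]
.567,-.0905,.14 [0.3249 0.0167 0.005 ]
```

```bash
python3 -m handwheel '0 0 0 .01 0 0 220;0 0 0 .035 0 0 220;0 0 0 .07 0 .001 220;0 0 0 .105 0 .002 220;0 0 0 .14 0 .002 220;0 0 0 .175 0 .003 220;0 0 0 .21 0 .003 220;0 0 0 .245 0 .004 220;0 0 0 .28 .005 .005 220;0 0 0 .305 .012 .005 220;0 0 0 .32 .017 .005 220;0 0 0 .325 .017 .005 220;0 0 0 .325 .017 .005 220;0 0 0 .325 .017 .005 220;0 0 0 .325 .017 .005 220'
python3 - <<'E'
from h import *
im,d,c,s=snap("wrist","w9");K,D,R,t=c
hsv=cv2.cvtColor(im,cv2.COLOR_RGB2HSV)
print("ring pred",proj(c,[[.567,-.0905,.009]]),"bush pred",proj(c,[[.5914,-.0115,.031]]))
u,v=proj(c,[[.567,-.0905,.009]])[0].astype(int)
cv2.imwrite("pics/w9c.png",cv2.resize(im[v-60:v+120,u-100:u+200,::-1],None,fx=2.5,fy=2.5,interpolation=cv2.INTER_CUBIC));print(u,v)
E
python3 go.py 78.4
```

```text
time_s: 23.7
eef_pos: [0.5669, -0.0926, 0.1398]
tool_rot: [0.549, 0.446, -0.447, -0.548]
force: [0.0, -0.5, -0.5]
opening: 0.0346
ring pred [[283.99610933 201.5833471 ]] bush pred [[368.22223221 215.16921305]]
283 201
t 23.75 pos [ 0.567  -0.0925  0.1398] jaw 78.3 tilt [ 0.    -0.001] F [ 1.2 -0.5 -0.5] open 0.0348
turn [ 0.0003 -0.0019 -0.0005]
```

View pics/w9c.png

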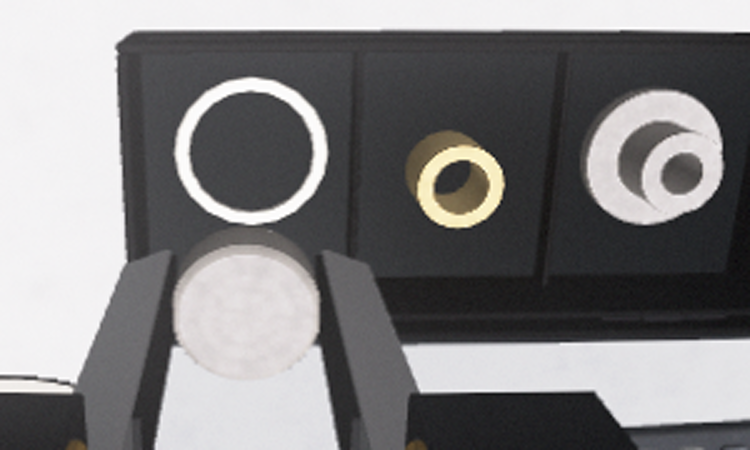

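```bash
python3 go.py 78.4 .567,-.0907,.02
python3 -m handwheel '0 0 0 .0018 .02 0 220;0 0 0 .0018 .055 0 220;0 0 0 .0018 .085 0 220;0 0 0 .0018 .105 0 220;0 0 0 .0018 .116 0 220;0 0 0 .0018 .12 0 220;0 0 0 .0018 .12 0 220;0 0 0 .0018 .12 0 220'
python3 go.py 78.4 .567,-.0907,.0132
```

```text
t 23.75 pos [ 0.567  -0.0925  0.1398] jaw 78.3 tilt [ 0.    -0.001] F [ 1.2 -0.5 -0.5] open 0.0348
turn [ 0.0003 -0.0019 -0.0005]
.567,-.0907,.02 [0.0018 0.1198 0.0004]
time_s: 24.42
eef_pos: [0.5682, -0.0895, 0.0205]
tool_rot: [0.548, 0.447, -0.447, -0.548]
force: [-0.8, -0.7, 0.1]
opening: 0.0348
t 24.42 pos [ 0.5682 -0.0895  0.0205] jaw 78.4 tilt [ 0.001 -0.   ] F [-0.8 -0.7  0.1] open 0.0348
turn [ 0.0012 -0.0001  0.0001]
.567,-.0907,.0132 [-0.0014  0.0073  0.0009]
```

```bash
python3 -m handwheel '0 0 0 -.001 .004 .001 220;0 0 0 -.001 .0073 .001 220;0 0 0 -.001 .0073 .001 220;0 0 0 -.001 .0073 .001 220'
python3 -m handwheel '0 0 0 0 .0006 0 220;0 0 0 0 .0006 0 220;0 0 0 0 .0006 0 220'
```

```text
time_s: 24.75
eef_pos: [0.5667, -0.0896, 0.0126]
tool_rot: [0.548, 0.447, -0.447, -0.548]
force: [-0.1, -1.0, -0.0]
opening: 0.0348
time_s: 25.0
eef_pos: [0.5669, -0.0897, 0.0125]
tool_rot: [0.548, 0.447, -0.447, -0.548]
force: [-2.3, 0.2, 12.9]
opening: 0.0348
```

```bash
python3 -m handwheel '0 0 0 0 -.0005 0 220;0 0 0 0 -.0005 0 190;0 0 0 0 -.0005 0 165;0 0 0 0 -.0005 0 140;0 0 0 0 -.0005 0 140;0 0 0 0 -.0005 0 140;0 0 0 0 -.0005 0 140;0 0 0 0 -.015 0 140;0 0 0 0 -.05 0 140;0 0 0 0 -.08 0 140;0 0 0 .076 -.09 -.037 132;0 0 0 .076 -.09 -.037 132;0 0 0 .076 -.09 -.037 132;0 0 0 .076 -.09 -.037 132;0 0 0 .076 -.09 -.037 132;0 0 0 .076 -.09 -.037 132'
python3 go.py 78.4 .5914,-.0125,.013 .5914,-.0125,.1
python3 - <<'E'
from h import *
im,d,c,s=snap("wrist","w10");K,D,R,t=c
hsv=cv2.cvtColor(im,cv2.COLOR_RGB2HSV)
v,u=np.mgrid[0:420,0:560];nn=cv2.undistortPoints(np.c_[u.ravel(),v.ravel()].astype(float)[:,None],K,D).reshape(-1,2)
X=((np.c_[nn,np.ones(len(nn))]*d.reshape(-1,1)-t)@R)
def blob(n,p,z0,z1,r,zt):
    k=(np.hypot(X[:,0]-p[0],X[:,1]-p[1])<r)&(X[:,2]>z0)&(X[:,2]<z1)
    m=k.reshape(420,560).astype(np.uint8)*255
    q=max(cv2.findContours(m,0,1)[0],key=cv2.contourArea);e=cv2.minEnclosingCircle(q);print(n,e,plane(c,[e[0]],zt)[0].round(4),np.median(X[k,2]),"ext",X[k].min(0).round(4),X[k].max(0).round(4))
blob("bush",(.5914,-.0125),.025,.036,.03,.031)
blob("knob",(.567,-.09),.021,.032,.03,.027)
print(proj(c,[[.567,-.0907,.009]]))
E
```

```text
time_s: 26.33
eef_pos: [0.6171, -0.0236, 0.1013]
tool_rot: [-0.548, -0.446, 0.447, 0.548]
force: [-1.0, -0.4, -0.4]
opening: 0.0452
t 26.33 pos [ 0.6171 -0.0236  0.1013] jaw 78.4 tilt [-0.001 -0.   ] F [-1.  -0.4 -0.4] open 0.0452
turn [-0.0007 -0.0006 -0.0006]
.5914,-.0125,.013 [0.0058 0.0883 0.0274]
.5914,-.0125,.1 [0.0057 0.0013 0.0274]
bush ((289.58929443359375, 188.19642639160156), 20.568620681762695) [ 0.591  -0.0121  0.031 ] 0.030056233315294754 ext [ 0.5748 -0.029   0.025 ] [0.6086 0.0047 0.0323]
knob ((192.79507446289062, 177.79507446289062), 21.917661666870117) [ 0.5668 -0.0893  0.027 ] 0.025930058730586018 ext [ 0.5497 -0.109   0.0211] [ 0.5861 -0.0725  0.0283]
[[196.8765683  174.57733755]]
```

Knob stands in the ring (.567,-.089), ring middle (.567,-.091). Bushing at (.5912,-.0122).

```bash
python3 -m handwheel '0 0 0 .006 0 .0274 132;0 0 0 .006 0 .0274 132;0 0 0 .006 0 .0274 132;0 0 0 .006 .03 .0274 132;0 0 0 .006 .04 .0274 132;0 0 0 .006 .04 .0274 132;0 0 0 .006 .04 .0274 132'
python3 go.py 78.4 .5912,-.0122,.0095
```

```text
time_s: 26.97
eef_pos: [0.592, -0.012, 0.0614]
tool_rot: [-0.548, -0.446, 0.447, 0.548]
force: [0.3, -0.6, -0.3]
opening: 0.0456
t 26.97 pos [ 0.592  -0.012   0.0614] jaw 78.4 tilt [-0.001 -0.001] F [ 0.3 -0.6 -0.3] open 0.0456
turn [-0.0012 -0.0003 -0.001 ]
.5912,-.0122,.0095 [-0.0003  0.0519  0.0007]
```

```bash
python3 -m handwheel '0 0 0 -.0003 .025 .0007 132;0 0 0 -.0003 .04 .0007 132;0 0 0 -.0003 .05 .0007 132;0 0 0 -.0003 .0518 .0007 132;0 0 0 -.0003 .0518 .0007 132;0 0 0 -.0003 .0518 .0007 132;0 0 0 -.0003 .0518 .0007 220;0 0 0 -.0003 .0518 .0007 220;0 0 0 -.0003 .0518 .0007 220;0 0 0 -.0003 .0518 .0007 220' 25
python3 go.py 78.4
python3 -m handwheel '0 0 0 0 -.005 0 220;0 0 0 0 -.02 0 220;0 0 0 0 -.05 0 220;0 0 0 0 -.085 0 220;0 0 0 0 -.115 0 220;0 0 0 0 -.13 0 220;0 0 0 0 -.13 0 220;0 0 0 0 -.13 0 220;0 0 0 0 -.13 0 220'
python3 go.py 78.4 .52,-.3985,.13
```

```text
time_s: 27.8
eef_pos: [0.592, -0.0113, 0.0105]
tool_rot: [0.548, 0.447, -0.447, -0.548]
force: [-0.9, 0.1, 7.7]
opening: 0.033
t 27.80 pos [ 0.592  -0.0113  0.0105] jaw 78.4 tilt [0.001 0.   ] F [-0.9  0.1  7.7] open 0.0330
turn [0.001  0.0007 0.0005]
time_s: 28.55
eef_pos: [0.5909, -0.0111, 0.139]
tool_rot: [-0.548, -0.447, 0.447, 0.548]
force: [-1.6, 1.1, -1.0]
opening: 0.0328
t 28.55 pos [ 0.5909 -0.0111  0.139 ] jaw 78.5 tilt [-0.001  0.   ] F [-1.6  1.1 -1. ] open 0.0328
turn [-0.001   0.0009 -0.0002]
.52,-.3985,.13 [-0.3937  0.0091 -0.0081]
```

```bash
python3 -m handwheel '0 0 0 -.01 0 0 220;0 0 0 -.035 0 0 220;0 0 0 -.07 0 -.001 220;0 0 0 -.105 0 -.002 220;0 0 0 -.14 0 -.003 220;0 0 0 -.175 0 -.003 220;0 0 0 -.21 0 -.004 220;0 0 0 -.245 0 -.005 220;0 0 0 -.28 0 -.006 220;0 0 0 -.315 0 -.007 220;0 0 0 -.35 0 -.008 220;0 0 0 -.377 .01 -.008 220;0 0 0 -.39 .03 -.008 220;0 0 0 -.3937 .05 -.008 220;0 0 0 -.3937 .065 -.008 220;0 0 0 -.3937 .068 -.008 220;0 0 0 -.3937 .068 -.008 220;0 0 0 -.3937 .068 -.008 220;0 0 0 -.3937 .068 -.008 220'
python3 go.py 78.4 .5205,-.3985,.057
python3 - <<'E'
from h import *
im,d,c,s=snap("wrist","w11");K,D,R,t=c
v,u=np.mgrid[0:420,0:560];nn=cv2.undistortPoints(np.c_[u.ravel(),v.ravel()].astype(float)[:,None],K,D).reshape(-1,2)
X=((np.c_[nn,np.ones(len(nn))]*d.reshape(-1,1)-t)@R)
p=s["eef_pos"];k=(np.hypot(X[:,0]-p[0],X[:,1]-p[1])<.017)&(abs(X[:,2]-p[2]-.021)<.004)
print("bushing top rel TCP",(X[k].min(0)/2+X[k].max(0)/2-p).round(4),k.sum())
E
```

```text
time_s: 30.13
eef_pos: [0.5211, -0.3985, 0.0728]
tool_rot: [0.548, 0.448, -0.447, -0.547]
force: [-0.1, 0.1, -1.3]
opening: 0.0326
t 30.13 pos [ 0.5211 -0.3985  0.0728] jaw 78.5 tilt [ 0.001 -0.   ] F [-0.1  0.1 -1.3] open 0.0326
turn [ 0.0012  0.0015 -0.0003]
.5205,-.3985,.057 [-0.0001  0.0158  0.0006]
bushing top rel TCP [-0.     -0.0003  0.0207] 1492
```

```bash
python3 -m handwheel '0 0 0 0 .007 .0006 220;0 0 0 0 .013 .0006 220;0 0 0 0 .0158 .0006 220;0 0 0 0 .0165 .0006 220;0 0 0 0 .0165 .0006 220;0 0 0 0 .0165 .0006 220'
python3 -m handwheel '0 0 0 0 .0006 0 220;0 0 0 0 .0006 0 220;0 0 0 0 .0006 0 220'
```

```text
time_s: 30.68
eef_pos: [0.5199, -0.3982, 0.0553]
tool_rot: [-0.548, -0.447, 0.447, 0.548]
force: [-1.2, 3.3, 5.0]
opening: 0.033
time_s: 30.93
eef_pos: [0.5199, -0.3982, 0.0553]
tool_rot: [-0.548, -0.447, 0.447, 0.548]
force: [-4.3, 6.0, 14.3]
opening: 0.0332
```

```bash
python3 -m handwheel '0 0 0 0 -.0007 0 220;0 0 0 0 -.0007 0 195;0 0 0 0 -.0007 0 170;0 0 0 0 -.0007 0 140;0 0 0 0 -.0007 0 120;0 0 0 0 -.0007 0 120;0 0 0 0 -.0007 0 120;0 0 0 0 -.0007 0 120;0 0 0 0 -.015 0 120;0 0 0 0 -.05 0 120;0 0 0 0 -.09 0 120;0 0 0 0 -.13 0 130;0 0 0 0 -.17 0 130;0 0 0 0 -.195 0 130;0 0 0 0 -.195 0 130;0 0 0 0 -.195 0 130;0 0 0 0 -.195 0 130'
python3 go.py 78.4 .6588,-.0227,.25
python3 - <<'E'
from h import *
im,d,c,s=snap("wrist","w12");K,D,R,t=c
v,u=np.mgrid[0:420,0:560];nn=cv2.undistortPoints(np.c_[u.ravel(),v.ravel()].astype(float)[:,None],K,D).reshape(-1,2)
X=((np.c_[nn,np.ones(len(nn))]*d.reshape(-1,1)-t)@R)
k=(np.hypot(X[:,0]-.52,X[:,1]+.398)<.04)&(abs(X[:,2]-.0755)<.005)
print("bush",X[k].min(0),X[k].max(0),np.median(X[k],0))
m=((np.hypot(X[:,0]-.52,X[:,1]+.398)<.075)&(X[:,2]>.044)&(X[:,2]<.054)).reshape(420,560).astype(np.uint8)*255
q=max(cv2.findContours(m,0,1)[0],key=cv2.contourArea);P=plane(c,cv2.convexHull(q).reshape(-1,2),.05)
e=cv2.minEnclosingCircle(P[:,:2].astype(np.float32));print("pan",e)
E
```

```text
time_s: 32.35
eef_pos: [0.5196, -0.3982, 0.2498]
tool_rot: [-0.548, -0.447, 0.447, 0.548]
force: [0.7, -0.1, -0.4]
opening: 0.0458
t 32.35 pos [ 0.5196 -0.3982  0.2498] jaw 78.4 tilt [0. 0.] F [ 0.7 -0.1 -0.4] open 0.0458
turn [-0.      0.0008  0.0003]
.6588,-.0227,.25 [ 3.958e-01 -1.000e-04 -6.110e-02]
bush [ 0.50290869 -0.4156365   0.07065522] [ 0.53707664 -0.38203646  0.07812005] [ 0.51911632 -0.39895808  0.07492749]
pan ((0.5208789706230164, -0.3986988067626953), 0.0557827465236187)
```

Bushing (.520,-.399) vs pan middle (.521,-.399): within 1 mm. Back to the lid.

```bash
python3 -m handwheel '0 0 0 .1 0 0 130;0 0 0 .396 0 -.061 130;0 0 0 .396 0 -.061 130;0 0 0 .396 0 -.061 130;0 0 0 .396 0 -.061 130;0 0 0 .396 0 -.061 130;0 0 0 .396 0 -.061 130;0 0 0 .396 0 -.061 130;0 0 0 .396 0 -.061 130;0 0 0 .396 0 -.061 130;0 0 0 .396 0 -.061 130;0 0 0 .396 0 -.061 130;0 0 0 .396 0 -.061 130;0 0 0 .396 0 -.061 130'
python3 go.py 78.4 .6588,-.0227,.169
python3 - <<'E'
from h import *
im,d,c,s=snap("wrist","w13");K,D,R,t=c
v,u=np.mgrid[0:420,0:560];nn=cv2.undistortPoints(np.c_[u.ravel(),v.ravel()].astype(float)[:,None],K,D).reshape(-1,2)
X=((np.c_[nn,np.ones(len(nn))]*d.reshape(-1,1)-t)@R)
y=np.radians(-11.6);A=np.array([[np.cos(y),np.sin(y)],[-np.sin(y),np.cos(y)]])
L=np.c_[(X[:,:2]-[.591,-.0095])@A.T,X[:,2]]
k=(abs(L[:,1])<.03)&(L[:,0]>.03)&(L[:,0]<.11)&(L[:,2]>.165)&(L[:,2]<.2)
print("tongue, case frame",k.sum(),L[k].min(0).round(4),L[k].max(0).round(4),np.median(L[k],0))
for n,p,z in(("knob",(.567,-.09),.0259),):
    k=(np.hypot(X[:,0]-p[0],X[:,1]-p[1])<.03)&(abs(X[:,2]-z)<.004);print(n,k.sum(),(X[k].min(0)/2+X[k].max(0)/2).round(4))
E
```

```text
time_s: 33.57
eef_pos: [0.6583, -0.0245, 0.2493]
tool_rot: [-0.548, -0.446, 0.447, 0.548]
force: [-0.6, -0.7, -0.4]
opening: 0.0459
t 33.57 pos [ 0.6583 -0.0245  0.2493] jaw 78.3 tilt [-0.001 -0.001] F [-0.6 -0.7 -0.4] open 0.0459
turn [-0.0007 -0.0015 -0.0008]
.6588,-.0227,.169 [ 0.002   0.0803 -0.0001]
tongue, case frame 381 [ 0.0589 -0.0093  0.165 ] [0.0687 0.0102 0.1867] [0.06096632 0.00026922 0.18363664]
knob 640 [ 0.5678 -0.0907  0.0253]
```

```bash
python3 -m handwheel '0 0 0 .0015 .03 -.0005 130;0 0 0 .0015 .055 -.0005 130;0 0 0 .0015 .075 -.0005 130;0 0 0 .0015 .08 -.0005 130;0 0 0 .0015 .08 -.0005 130;0 0 0 .0015 .08 -.0005 130;0 0 0 .0015 .08 -.0005 220;0 0 0 .0015 .08 -.0005 220;0 0 0 .0015 .08 -.0005 220;0 0 0 .0015 .08 -.0005 220;0 0 0 .0015 .08 -.0005 220' 20
python3 go.py 78.4 .5159,.0063,.0354
python3 - <<'E'
import numpy as np
r=.133;t0=1.65
for th in list(np.arange(1.6,.35,-.1))+[.3,.2,.1,.0]:print("%.2f y %.4f z %.4f"%(th,-r*(np.sin(th)-np.sin(t0)),r*(np.cos(th)-np.cos(t0))))
E
```

```text
time_s: 34.53
eef_pos: [0.6598, -0.0227, 0.1703]
tool_rot: [0.548, 0.447, -0.447, -0.548]
force: [-0.4, -2.7, 2.9]
opening: 0.0194
t 34.53 pos [ 0.6598 -0.0227  0.1703] jaw 78.4 tilt [ 0.001 -0.001] F [-0.4 -2.7  2.9] open 0.0194
turn [ 0.0009 -0.     -0.0011]
.5159,.0063,.0354 [-0.0004  0.1348  0.1469]
1.60 y -0.0004 z 0.0066
1.50 y -0.0001 z 0.0199
1.40 y 0.0015 z 0.0331
1.30 y 0.0044 z 0.0461
1.20 y 0.0086 z 0.0587
1.10 y 0.0141 z 0.0709
1.00 y 0.0207 z 0.0824
0.90 y 0.0284 z 0.0932
0.80 y 0.0372 z 0.1032
0.70 y 0.0469 z 0.1122
0.60 y 0.0575 z 0.1203
0.50 y 0.0688 z 0.1272
0.40 y 0.0808 z 0.1330
0.30 y 0.0933 z 0.1376
0.20 y 0.1062 z 0.1409
0.10 y 0.1193 z 0.1429
0.00 y 0.1326 z 0.1435
```

```bash
python3 -m handwheel '0 0 0 0 -.0004 .0068 220;0 0 0 0 0 .0203 220;0 0 0 0 .0017 .0337 220;0 0 0 0 .0047 .047 220;0 0 0 0 .009 .0599 220;0 0 0 0 .0145 .0723 220;0 0 0 0 .0212 .084 220;0 0 0 0 .0289 .095 220;0 0 0 0 .0378 .1052 220;0 0 0 0 .0475 .1144 220;0 0 0 0 .0582 .1226 220;0 0 0 0 .0696 .1297 220;0 0 0 0 .0817 .1356 220;0 0 0 0 .0817 .1356 220;0 0 0 0 .0817 .1356 220'
python3 go.py 78.4 .5159,.0063,.0354
```

```text
time_s: 35.78
eef_pos: [0.5258, 0.0045, 0.0875]
tool_rot: [0.548, 0.446, -0.448, -0.548]
force: [-4.1, -8.0, 0.8]
opening: 0.0195
t 35.78 pos [0.5258 0.0045 0.0875] jaw 78.4 tilt [-0.002 -0.001] F [-4.1 -8.   0.8] open 0.0195
turn [-0.0013 -0.0002 -0.0017]
.5159,.0063,.0354 [-0.0001  0.0521  0.01  ]
```

```bash
python3 -m handwheel '0 0 0 0 .0126 .0046 220;0 0 0 0 .0256 .0079 220;0 0 0 0 .0388 .0099 220;0 0 0 0 .046 .0105 220;0 0 0 0 .0515 .0105 220;0 0 0 0 .0525 .0105 220;0 0 0 0 .0525 .0105 220;0 0 0 0 .0525 .0105 220'
python3 go.py 78.4 .5159,.0063,.0354
```

```text
time_s: 36.45
eef_pos: [0.5165, 0.0064, 0.0359]
tool_rot: [0.548, 0.447, -0.447, -0.548]
force: [-2.8, -8.2, 8.3]
opening: 0.0197
t 36.45 pos [0.5165 0.0064 0.0359] jaw 78.4 tilt [ 0.    -0.001] F [-2.8 -8.2  8.3] open 0.0197
turn [ 0.0002 -0.0005 -0.001 ]
.5159,.0063,.0354 [-0.0002  0.0005  0.0006]
```

```bash
python3 -m handwheel '0 0 0 0 .001 0 220;0 0 0 0 .001 0 220;0 0 0 0 .001 0 220'; python3 -m handwheel '0 0 0 0 0 0 190;0 0 0 0 0 0 160;0 0 0 0 0 0 130;0 0 0 0 0 0 130;0 0 0 0 0 0 130;0 0 0 0 -.02 0 130;0 0 0 0 -.05 0 130;0 0 0 0 -.085 0 130;0 0 0 0 -.12 0 130;0 0 0 0 -.12 0 130;0 0 0 0 -.12 0 130;0 0 0 0 -.12 0 130'
python3 - <<'E'
from h import *
im,d,c,s=snap("wrist","w14");K,D,R,t=c
v,u=np.mgrid[0:420,0:560];nn=cv2.undistortPoints(np.c_[u.ravel(),v.ravel()].astype(float)[:,None],K,D).reshape(-1,2)
X=((np.c_[nn,np.ones(len(nn))]*d.reshape(-1,1)-t)@R)
y=np.radians(-11.6);A=np.array([[np.cos(y),np.sin(y)],[-np.sin(y),np.cos(y)]])
L=np.c_[(X[:,:2]-[.591,-.0095])@A.T,X[:,2]]
k=(L[:,0]>-.1)&(L[:,0]<-.062)&(abs(L[:,1])<.03)&(X[:,2]>.035)&(X[:,2]<.065);print("tongue",L[k].min(0).round(4),L[k].max(0).round(4),"z",np.median(X[k,2]))
for x in(-.04,-.01,.02):
    k=(abs(L[:,0]-x)<.005)&(abs(L[:,1])<.1)&(L[:,2]>.04)&(L[:,2]<.06);print(x,k.sum(),np.median(L[k,2]) if k.any() else 0)
E
python3 go.py 78.4 .4158,.2997,.12
```

```text
time_s: 36.7
eef_pos: [0.5167, 0.0064, 0.0354]
tool_rot: [0.548, 0.447, -0.447, -0.548]
force: [-6.6, -9.2, 19.9]
opening: 0.0199
time_s: 37.7
eef_pos: [0.5163, 0.0082, 0.1542]
tool_rot: [-0.548, -0.447, 0.447, 0.548]
force: [-0.4, -0.7, -1.0]
opening: 0.046
tongue [-0.0872 -0.0093  0.0411] [-0.062   0.0092  0.0511] z 0.04716716563927624
-0.04 1620 0.04613732151380928
-0.01 1111 0.046154433454875174
0.02 867 0.04612062312542267
t 37.75 pos [0.516  0.008  0.1537] jaw 78.5 tilt [-0.001 -0.   ] F [-0.6  0.1 -0.1] open 0.0462
turn [-0.0012  0.001  -0.0004]
.4158,.2997,.12 [0.2657 0.0337 0.1565]
```

Lid fully shut (same tongue height, lid flat). Fetching the loupe.

```bash
python3 -m handwheel '0 0 0 .1 0 .06 110;0 0 0 .266 0 .1565 110;0 0 0 .266 0 .1565 110;0 0 0 .266 0 .1565 110;0 0 0 .266 0 .1565 110;0 0 0 .266 0 .1565 110;0 0 0 .266 0 .1565 110;0 0 0 .266 .05 .1565 110;0 0 0 .266 .05 .1565 110;0 0 0 .266 .05 .1565 110;0 0 0 .266 .05 .1565 110;0 0 0 .266 .05 .1565 110;0 0 0 .266 .05 .1565 110'
cat > blob.py <<'E'
import sys
from h import *
def cloud(name):
    im,d,c,s=snap("wrist",name);K,D,R,t=c
    v,u=np.mgrid[0:420,0:560];nn=cv2.undistortPoints(np.c_[u.ravel(),v.ravel()].astype(float)[:,None],K,D).reshape(-1,2)
    return (np.c_[nn,np.ones(len(nn))]*d.reshape(-1,1)-t)@R,im,c,s
def top(X,p,z,r=.025,dz=.004):
    k=(np.hypot(X[:,0]-p[0],X[:,1]-p[1])<r)&(abs(X[:,2]-z)<dz)
    return (k.sum(),(X[k].min(0)/2+X[k].max(0)/2).round(4),np.ptp(X[k],axis=0).round(4)) if k.any() else 0
E
python3 - <<'E'
from blob import *
X,im,c,s=cloud("w15");print("loupe",top(X,(.4155,.3),.041),"stand",top(X,(.4226,.41),.044,.02))
E
python3 go.py 78.4 .4158,.2997,.0078
```

```text
time_s: 38.83
eef_pos: [0.4177, 0.299, 0.1055]
tool_rot: [-0.548, -0.447, 0.446, 0.548]
force: [0.2, 0.5, -0.4]
opening: 0.0533
loupe (np.int64(1013), array([0.4177, 0.2982, 0.0392]), array([0.032 , 0.0323, 0.0045])) stand (np.int64(268), array([0.4223, 0.4085, 0.0439]), array([0.018 , 0.0177, 0.0076]))
t 38.88 pos [0.4176 0.2992 0.1055] jaw 78.3 tilt [0.001 0.001] F [-0.4  0.  -0.3] open 0.0533
turn [ 0.0007 -0.0013  0.0013]
.4158,.2997,.0078 [0.     0.0977 0.0019]
```

```bash
python3 -m handwheel '0 0 0 0 .035 .0019 110;0 0 0 0 .065 .0019 110;0 0 0 0 .088 .0019 110;0 0 0 0 .097 .0019 110;0 0 0 0 .097 .0019 110;0 0 0 0 .097 .0019 110;0 0 0 0 .097 .0019 220;0 0 0 0 .097 .0019 220;0 0 0 0 .097 .0019 220;0 0 0 0 .097 .0019 220;0 0 0 0 .097 .0019 220;0 0 0 0 .097 .0019 220' 15
python3 go.py 78.4
python3 -m handwheel '0 0 0 0 -.005 0 220;0 0 0 0 -.02 0 220;0 0 0 0 -.05 0 220;0 0 0 0 -.085 0 220;0 0 0 0 -.115 0 220;0 0 0 0 -.13 0 220;0 0 0 0 -.13 0 220;0 0 0 0 -.13 0 220;0 0 0 0 -.13 0 220'
python3 go.py 78.4 .6136,.0277,.125
```

```text
time_s: 39.88
eef_pos: [0.4152, 0.3007, 0.0083]
tool_rot: [-0.548, -0.448, 0.447, 0.548]
force: [-1.2, -0.9, 11.4]
opening: 0.0326
t 39.88 pos [0.4152 0.3007 0.0083] jaw 78.4 tilt [0.001 0.001] F [-1.2 -0.9 11.4] open 0.0326
turn [0.0005 0.0007 0.0012]
time_s: 40.63
eef_pos: [0.4143, 0.3, 0.1369]
tool_rot: [-0.548, -0.447, 0.447, 0.548]
force: [-0.4, 0.7, -1.1]
opening: 0.0324
t 40.63 pos [0.4143 0.3    0.1369] jaw 78.4 tilt [-0.001 -0.   ] F [-0.4  0.7 -1.1] open 0.0324
turn [-0.0005  0.0009 -0.0006]
.6136,.0277,.125 [-0.2269  0.0119 -0.2498]
```

```bash
python3 -m handwheel '0 0 0 -.008 0 -.009 220;0 0 0 -.025 0 -.027 220;0 0 0 -.05 0 -.054 220;0 0 0 -.075 0 -.082 220;0 0 0 -.1 0 -.11 220;0 0 0 -.125 0 -.138 220;0 0 0 -.15 0 -.165 220;0 0 0 -.175 0 -.193 220;0 0 0 -.198 0 -.218 220;0 0 0 -.215 0 -.237 220;0 0 0 -.224 .01 -.247 220;0 0 0 -.227 .035 -.2498 220;0 0 0 -.227 .06 -.2498 220;0 0 0 -.227 .068 -.2498 220;0 0 0 -.227 .068 -.2498 220;0 0 0 -.227 .068 -.2498 220;0 0 0 -.227 .068 -.2498 220'
python3 go.py 78.4 .613,.028,.0545
```

```text
time_s: 42.05
eef_pos: [0.6144, 0.0278, 0.0703]
tool_rot: [0.548, 0.447, -0.447, -0.548]
force: [0.8, 0.4, 0.1]
opening: 0.0321
t 42.05 pos [0.6144 0.0278 0.0703] jaw 78.4 tilt [ 0.001 -0.   ] F [0.8 0.4 0.1] open 0.0321
turn [0.0007 0.0008 0.0001]
.613,.028,.0545 [-0.0001  0.0158  0.0014]
```

```bash
python3 -m handwheel '0 0 0 0 .007 .0012 220;0 0 0 0 .013 .0012 220;0 0 0 0 .0155 .0012 220;0 0 0 0 .0155 .0012 220;0 0 0 0 .0155 .0012 220;0 0 0 0 .0155 .0012 220'
python3 -m handwheel '0 0 0 0 .0007 0 220;0 0 0 0 .0007 0 220;0 0 0 0 .0007 0 220'
python3 -m handwheel '0 0 0 0 .0007 0 220;0 0 0 0 .0007 0 220;0 0 0 0 .0007 0 220'
```

```text
time_s: 42.55
eef_pos: [0.6128, 0.0279, 0.054]
tool_rot: [0.548, 0.447, -0.447, -0.548]
force: [0.4, 0.9, -0.6]
opening: 0.0328
time_s: 42.8
eef_pos: [0.613, 0.0279, 0.0535]
tool_rot: [0.548, 0.447, -0.447, -0.548]
force: [-0.5, -0.5, 4.3]
opening: 0.0325
time_s: 43.05
eef_pos: [0.613, 0.0279, 0.0532]
tool_rot: [0.548, 0.447, -0.447, -0.548]
force: [-3.1, -0.1, 12.3]
opening: 0.0326
```

```bash
python3 -m handwheel '0 0 0 0 -.0006 0 220;0 0 0 0 -.0006 0 200;0 0 0 0 -.0006 0 180;0 0 0 0 -.0006 0 150;0 0 0 0 -.0006 0 110;0 0 0 0 -.0006 0 110;0 0 0 0 -.0006 0 110;0 0 0 0 -.0006 0 110;0 0 0 0 -.02 0 110;0 0 0 0 -.05 0 110;0 0 0 0 -.09 0 110;0 0 0 0 -.1 0 110;0 0 0 0 -.1 0 110;0 0 0 0 -.1 0 110'
python3 - <<'E'
from blob import *
X,im,c,s=cloud("w16");print("loupe",top(X,(.613,.029),.086))
E
python3 go.py 63 .4226,.4098,.12
```

```text
time_s: 44.22
eef_pos: [0.6131, 0.0282, 0.153]
tool_rot: [0.548, 0.448, -0.447, -0.548]
force: [-0.6, -0.5, 1.4]
opening: 0.0533
loupe (np.int64(1019), array([0.616 , 0.0264, 0.0844]), array([0.0321, 0.0319, 0.0047]))
t 44.27 pos [0.6125 0.0282 0.1521] jaw 78.5 tilt [-0.  0.] F [-0.1  0.8 -0.1] open 0.0534
turn [-0.0004  0.2698  0.    ]
.4226,.4098,.12 [0.3359 0.0322 0.2624]
```

```bash
python3 -m handwheel '0 .05 0 .1 0 .08 115;0 .12 0 .336 0 .2624 115;0 .2 0 .336 0 .2624 115;0 .27 0 .336 0 .2624 115;0 .27 0 .336 0 .2624 115;0 .27 0 .336 0 .2624 115;0 .27 0 .336 0 .2624 115;0 .27 0 .336 0 .2624 115;0 .27 0 .336 0 .2624 115;0 .27 0 .336 0 .2624 115;0 .27 0 .336 .04 .2624 115;0 .27 0 .336 .04 .2624 115;0 .27 0 .336 .04 .2624 115;0 .27 0 .336 .04 .2624 115;0 .27 0 .336 .04 .2624 115'
python3 - <<'E'
from blob import *
X,im,c,s=cloud("w17");print("stand",top(X,(.4226,.41),.044,.02))
E
python3 go.py 63 .4226,.4100,.0082
```

```text
time_s: 45.52
eef_pos: [0.4244, 0.4087, 0.1135]
tool_rot: [0.603, 0.369, -0.368, -0.603]
force: [-0.1, 0.6, 0.3]
opening: 0.0517
stand (np.int64(233), array([0.4224, 0.4097, 0.0438]), array([0.0169, 0.0182, 0.0077]))
t 45.57 pos [0.4244 0.4089 0.1137] jaw 62.8 tilt [0.001 0.001] F [-0.3 -0.  -0.5] open 0.0515
turn [ 0.0004 -0.0028  0.0013]
.4226,.4100,.0082 [0.     0.1055 0.0021]
```

```bash
python3 -m handwheel '0 0 0 0 .035 .002 115;0 0 0 0 .07 .002 115;0 0 0 0 .095 .002 115;0 0 0 0 .105 .002 115;0 0 0 0 .105 .002 115;0 0 0 0 .105 .002 115;0 0 0 0 .105 .002 220;0 0 0 0 .105 .002 220;0 0 0 0 .105 .002 220;0 0 0 0 .105 .002 220;0 0 0 0 .105 .002 220;0 0 0 0 .105 .002 220' 25
python3 go.py 63
python3 -m handwheel '0 0 0 0 -.005 0 220;0 0 0 0 -.02 0 220;0 0 0 0 -.05 0 220;0 0 0 0 -.085 0 220;0 0 0 0 -.115 0 220;0 0 0 0 -.135 0 220;0 0 0 0 -.135 0 220;0 0 0 0 -.135 0 220;0 0 0 0 -.135 0 220'
python3 go.py 63 .5876,-.0470,.13
```

```text
time_s: 46.57
eef_pos: [0.4214, 0.4109, 0.008]
tool_rot: [-0.603, -0.369, 0.369, 0.603]
force: [-1.2, -0.7, 7.1]
opening: 0.019
t 46.57 pos [0.4214 0.4109 0.008 ] jaw 63.0 tilt [0. 0.] F [-1.2 -0.7  7.1] open 0.0190
turn [-0.     -0.0005  0.0005]
time_s: 47.32
eef_pos: [0.4208, 0.4104, 0.142]
tool_rot: [0.603, 0.369, -0.37, -0.603]
force: [-0.4, 0.3, -1.3]
opening: 0.0184
t 47.32 pos [0.4208 0.4104 0.142 ] jaw 63.0 tilt [-0.001 -0.001] F [-0.4  0.3 -1.3] open 0.0184
turn [-0.0004 -0.0004 -0.0009]
.5876,-.0470,.13 [-0.3317  0.0121 -0.3564]
```

```bash
python3 -m handwheel '0 0 0 -.008 0 -.009 220;0 0 0 -.025 0 -.027 220;0 0 0 -.05 0 -.053 220;0 0 0 -.077 0 -.082 220;0 0 0 -.104 0 -.111 220;0 0 0 -.131 0 -.14 220;0 0 0 -.158 0 -.169 220;0 0 0 -.185 0 -.198 220;0 0 0 -.212 0 -.227 220;0 0 0 -.239 0 -.256 220;0 0 0 -.265 0 -.284 220;0 0 0 -.29 0 -.311 220;0 0 0 -.312 0 -.334 220;0 0 0 -.327 .01 -.35 220;0 0 0 -.3317 .03 -.3564 220;0 0 0 -.3317 .06 -.3564 220;0 0 0 -.3317 .07 -.3564 220;0 0 0 -.3317 .07 -.3564 220;0 0 0 -.3317 .07 -.3564 220;0 0 0 -.3317 .07 -.3564 220'
python3 go.py 63 .5862,-.0460,.0545
```

```text
time_s: 48.98
eef_pos: [0.5883, -0.0468, 0.0735]
tool_rot: [0.603, 0.37, -0.369, -0.603]
force: [0.3, -0.4, -0.2]
opening: 0.0187
t 48.98 pos [ 0.5883 -0.0468  0.0735] jaw 63.0 tilt [ 0.001 -0.   ] F [ 0.3 -0.4 -0.2] open 0.0187
turn [ 0.0006 -0.0004  0.0002]
.5862,-.0460,.0545 [-0.0003  0.019   0.0023]
```

```bash
python3 -m handwheel '0 0 0 0 .007 .002 220;0 0 0 0 .013 .002 220;0 0 0 0 .017 .002 220;0 0 0 0 .0188 .002 220;0 0 0 0 .0188 .002 220;0 0 0 0 .0188 .002 220'
python3 -m handwheel '0 0 0 0 .0007 0 220;0 0 0 0 .0007 0 220;0 0 0 0 .0007 0 220'
python3 -m handwheel '0 0 0 0 .0007 0 220;0 0 0 0 .0007 0 220;0 0 0 0 .0007 0 220'
```

```text
time_s: 49.48
eef_pos: [0.5862, -0.046, 0.0538]
tool_rot: [0.603, 0.369, -0.369, -0.603]
force: [0.2, 0.3, -0.2]
opening: 0.0187
time_s: 49.73
eef_pos: [0.5863, -0.046, 0.0532]
tool_rot: [0.603, 0.369, -0.369, -0.603]
force: [-0.2, -0.8, -0.2]
opening: 0.0188
time_s: 49.98
eef_pos: [0.5864, -0.046, 0.0531]
tool_rot: [-0.603, -0.369, 0.369, 0.603]
force: [-4.1, 0.4, 12.6]
opening: 0.0194
```

```bash
python3 -m handwheel '0 0 0 0 -.0006 0 220;0 0 0 0 -.0006 0 200;0 0 0 0 -.0006 0 180;0 0 0 0 -.0006 0 120;0 0 0 0 -.0006 0 110;0 0 0 0 -.0006 0 110;0 0 0 0 -.0006 0 110;0 0 0 0 -.02 0 110;0 0 0 0 -.05 0 110;0 0 0 0 -.09 0 110;0 -.05 0 .015 -.13 .0477 110;0 -.15 0 .015 -.177 .0477 60;0 -.271 0 .015 -.177 .0477 0;0 -.271 0 .015 -.177 .0477 0;0 -.271 0 .015 -.177 .0477 0;0 -.271 0 .015 -.177 .0477 0;0 -.271 0 .015 -.177 .0477 0'
python3 - <<'E'
from blob import *
X,im,c,s=cloud("w18");print(s["eef_pos"])
z=np.load("w1.npz");d=z["d"];c0=cam("wrist",dict(tool_rot=z["q"],eef_pos=z["p"]));K,D,R,t=c0
v,u=np.mgrid[0:420,0:560];nn=cv2.undistortPoints(np.c_[u.ravel(),v.ravel()].astype(float)[:,None],K,D).reshape(-1,2)
X0=(np.c_[nn,np.ones(len(nn))]*d.reshape(-1,1)-t)@R
for n,p,h,r in(("loupe",(.613,.028),.0845,.026),("stand",(.587,-.046),.088,.018)):
    print(n,"before",top(X0,p,h,r),"after",top(X,p,h,r))
g=[cv2.resize(i[140:270,170:415,::-1],None,fx=2.3,fy=2.3,interpolation=cv2.INTER_CUBIC) for i in(z["im"],im)]
cv2.imwrite("pics/cmp.png",np.vstack(g))
# fixed tongue/flange feature check via reprojection of same world point
P=[[.5065,.0082,.048],[.6112,.0293,.087],[.5872,-.0459,.089]];print(proj(c0,P).round(1).tolist(),proj(c,P).round(1).tolist())
E
```

```text
time_s: 51.4
eef_pos: [0.5501, -0.0111, 0.2283]
tool_rot: [-0.548, -0.446, 0.447, 0.548]
force: [0.1, 0.4, -0.0]
opening: 0.0896
[ 0.55009405 -0.01114465  0.22830529]
loupe before (np.int64(608), array([0.6163, 0.0284, 0.0839]), array([0.0333, 0.0325, 0.0064])) after (np.int64(602), array([0.6158, 0.0252, 0.0839]), array([0.0328, 0.0326, 0.006 ]))
stand before (np.int64(143), array([ 0.5868, -0.0467,  0.088 ]), array([0.0163, 0.0175, 0.0078])) after (np.int64(144), array([ 0.5871, -0.0471,  0.088 ]), array([0.0167, 0.0184, 0.0072]))
[[292.3, 150.1], [329.7, 242.4], [259.4, 236.0]] [[290.8, 151.9], [328.4, 244.4], [257.9, 238.1]]
```

View pics/cmp.png

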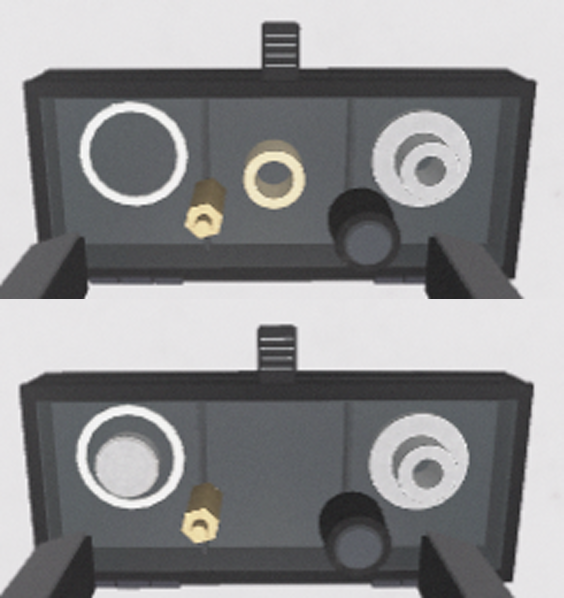

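Compare picture: lid shut, knob in ring, flange unmoved; stand-off back within 0.5 mm, but the loupe is ~3 mm off along the jaw direction. Correcting it by a short regrip.

```bash
python3 go.py 78.4 .613,.028,.12
python3 -m handwheel '0 0 0 .02 .02 -.04 110;0 0 0 .0257 .108 -.0695 110;0 0 0 .0257 .108 -.0695 110;0 0 0 .0257 .108 -.0695 110;0 0 0 .0257 .108 -.0695 110;0 0 0 .0257 .108 -.0695 110;0 0 0 .0257 .108 -.0695 110;0 0 0 .0257 .108 -.0695 110'
python3 go.py 78.4 .613,.0278,.0535
```

```text
t 51.45 pos [ 0.5501 -0.0112  0.2283] jaw 78.4 tilt [-0.002 -0.001] F [ 0.4 -0.4 -0.2] open 0.0928
turn [-0.0016  0.     -0.0012]
.613,.028,.12 [ 0.0512  0.1081 -0.0539]
time_s: 52.12
eef_pos: [0.6242, 0.0002, 0.1235]
tool_rot: [0.548, 0.448, -0.446, -0.547]
force: [-0.3, -0.2, 0.0]
opening: 0.0538
t 52.12 pos [6.242e-01 2.000e-04 1.235e-01] jaw 78.5 tilt [0.002 0.001] F [-0.3 -0.2  0. ] open 0.0538
turn [0.0023 0.001  0.0012]
.613,.0278,.0535 [0.0247 0.07   0.0167]
```

```bash
python3 -m handwheel '0 0 0 .0247 .01 .0167 110;0 0 0 .0247 .01 .0167 110;0 0 0 .0247 .01 .0167 110;0 0 0 .0247 .01 .0167 110;0 0 0 .0247 .01 .0167 110'
python3 go.py 78.4 .613,.0278,.0535
```

```text
time_s: 52.53
eef_pos: [0.6128, 0.0275, 0.1125]
tool_rot: [0.548, 0.448, -0.447, -0.547]
force: [0.5, 1.2, -0.2]
opening: 0.0537
t 52.53 pos [0.6128 0.0275 0.1125] jaw 78.5 tilt [0.002 0.   ] F [ 0.5  1.2 -0.2] open 0.0537
turn [0.0015 0.0011 0.0007]
.613,.0278,.0535 [0.0003 0.059  0.    ]
```

```bash
python3 -m handwheel '0 0 0 0 .03 0 110;0 0 0 0 .048 0 110;0 0 0 0 .058 0 110;0 0 0 0 .059 0 110;0 0 0 0 .059 0 110;0 0 0 0 .059 0 220;0 0 0 0 .059 0 220;0 0 0 0 .059 0 220;0 0 0 0 .059 0 220;0 0 0 0 .059 0 220;0 0 0 0 .059 0 220' 15
python3 go.py 78.4
python3 -m handwheel '0 0 0 0 -.003 0 220;0 0 0 0 -.007 0 220;0 0 0 0 -.007 0 220;0 0 0 .0032 -.007 0 220;0 0 0 .0032 -.007 0 220;0 0 0 .0032 -.007 0 220;0 0 0 .0032 -.007 0 220'
python3 go.py 78.4
```

```text
time_s: 53.45
eef_pos: [0.6128, 0.0281, 0.0531]
tool_rot: [0.548, 0.448, -0.447, -0.547]
force: [-0.1, -0.0, 6.7]
opening: 0.0325
t 53.45 pos [0.6128 0.0281 0.0531] jaw 78.5 tilt [0.001 0.   ] F [-0.1 -0.   6.7] open 0.0325
turn [0.001  0.0017 0.0005]
time_s: 54.03
eef_pos: [0.6129, 0.0312, 0.0592]
tool_rot: [-0.548, -0.447, 0.448, 0.548]
force: [-0.2, -0.5, -0.2]
opening: 0.0328
t 54.03 pos [0.6129 0.0312 0.0592] jaw 78.5 tilt [-0. -0.] F [-0.2 -0.5 -0.2] open 0.0328
turn [-0.0003  0.0018 -0.0002]
```

```bash
python3 -m handwheel '0 0 0 0 .003 0 220;0 0 0 0 .0055 0 220;0 0 0 0 .0055 0 220;0 0 0 0 .0055 0 220'
python3 -m handwheel '0 0 0 0 .0007 0 220;0 0 0 0 .0007 0 220;0 0 0 0 .0007 0 220'
```

```text
time_s: 54.37
eef_pos: [0.6128, 0.031, 0.0536]
tool_rot: [-0.548, -0.447, 0.448, 0.548]
force: [-0.4, -0.0, 0.5]
opening: 0.0327
time_s: 54.62
eef_pos: [0.6129, 0.0311, 0.0532]
tool_rot: [-0.548, -0.447, 0.447, 0.548]
force: [1.2, -0.6, 0.3]
opening: 0.0322
```

```bash
python3 -m handwheel '0 0 0 0 .0005 0 220;0 0 0 0 .0005 0 220;0 0 0 0 .0005 0 220;0 0 0 0 .0003 0 200;0 0 0 0 .0002 0 180;0 0 0 0 .0002 0 150;0 0 0 0 .0002 0 110;0 0 0 0 .0002 0 110;0 0 0 0 .0002 0 110;0 0 0 0 .0002 0 110;0 0 0 0 -.02 0 110;0 0 0 0 -.05 0 110;0 0 0 0 -.09 0 110;0 0 0 0 -.13 0 60;0 0 0 -.026 -.177 .07 0;0 0 0 -.026 -.177 .07 0;0 0 0 -.026 -.177 .07 0;0 0 0 -.026 -.177 .07 0;0 0 0 -.026 -.177 .07 0;0 0 0 -.026 -.177 .07 0'
python3 - <<'E'
from blob import *
X,im,c,s=cloud("w19");print(s["time_s"],s["eef_pos"])
for n,p,h,r in(("loupe",(.613,.028),.0845,.026),("stand",(.587,-.046),.088,.018),("bush",(.52,-.398),.0755,.03)):print(n,top(X,p,h,r))
im2,_,_,_=snap("top","t3")
a=cv2.resize(im[120:300,:,::-1],None,fx=1.4,fy=1.4);b=cv2.resize(im2[150:270,100:460,::-1],None,fx=784/360,fy=784/360)
cv2.imwrite("pics/fin.png",np.vstack([a,b])[:600])
E
```

```text
time_s: 56.28
eef_pos: [0.5396, 0.0201, 0.2295]
tool_rot: [0.548, 0.447, -0.448, -0.547]
force: [-0.4, -0.3, 0.1]
opening: 0.0931
56.2833 [0.53964458 0.02008196 0.22954822]
loupe (np.int64(574), array([0.6162, 0.0289, 0.0837]), array([0.0322, 0.0316, 0.0061]))
stand (np.int64(141), array([ 0.5872, -0.0471,  0.088 ]), array([0.017 , 0.019 , 0.0078]))
bush 0
```

View pics/fin.png

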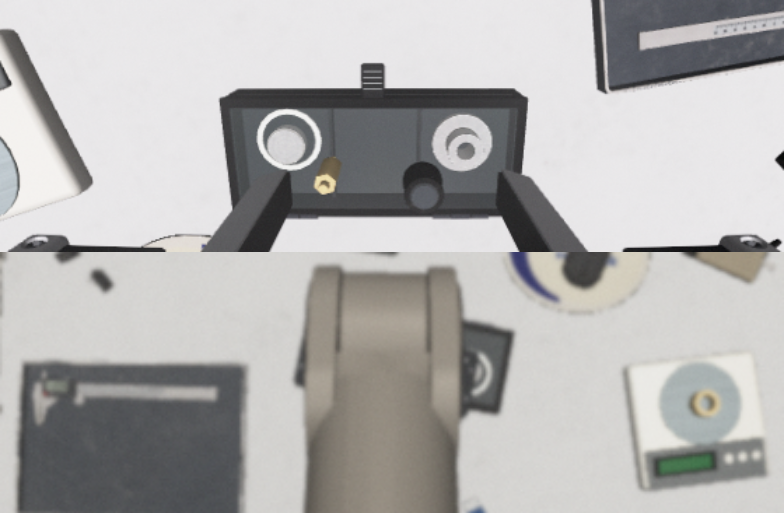

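Final picture: both items upright on the shut lid at their original spots, knob in the ring, bushing on the pan (its apparent offset at (706,402) is parallax from its height), tray clear.

```bash
python3 -c "
from rig import env
print(env.hand_in())"
```

```text
the job is handed in; nothing more can be done
None
```

The job is done and handed in at 56 s of the 144 s allowed, with nothing tipped or dropped. I moved the stand-off and then the loupe to the front of the tray. I then opened the lid, put the knob in its ring seat and stood the bushing on the pan. After that I shut the lid and put the loupe and stand-off back on it.

What the last checks showed:
- **Bushing:** about 1 mm from the pan's middle in the close-up depth reading. It looks a few millimetres off in the final overhead picture, which its height above the pan accounts for.
- **Knob:** inside the ring, about 1.5 mm from its middle.
- **Lid:** flat and shut, with the tongue at the same height as at the start.
- **Stand-off:** upright, about 0.5 mm from where it stood.
- **Loupe:** my first placing was about 3 mm off, so I picked it up and corrected it. It now reads about 0.5 mm from where it stood.
- **Flange:** not touched, and unchanged in the before-and-after pictures.

Absolute positions are only good to about 2 mm because of the calibration. The two lid items were therefore compared before and after from nearly the same camera pose. The highest force reading I saw was about 20 N, while pressing the lid shut; the readings were taken only at the end of each move.

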